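Set the bench out for patinating: stand up the jar, draw the brass brush

TASK

Get the bench ready for patinating. The green patina jar has toppled onto the brush rest: first stand it upright again in the gap in the bottle tray, without shifting its neighbours; then draw the brass brush out of the tool block, leaving the other tools in their wells, and lay it lengthwise in both notches of the brush rest, bristles facing up.

Things in the scene. Friction and masses are not known exactly. Their poses are not given: they have to be found in the camera images.
- patina_jar: Green jar with light brown stopper, 41 mm diameter, 85 mm tall (body radius 20.5 mm to 58 mm up, stopper 19 mm above), 0.12 kg. Origin: centre of its base; z axis from base to stopper. It starts lying in the notches of the brush rest, along the rest's x axis, stopper towards the rest's +x end, its axis about 55 mm above the bench.
- brush: Brass brush: straight wooden stick 172 mm long (x), 16 mm wide (y), 11 mm thick (z), 0.04 kg, short bristles on the +z face near the +x end. Origin: middle of the flat face without bristles. It starts in one of the block's four wells, handle end (-x) down, leaning with the well, flat face on the well's back wall, bristles facing the block's front; 80 mm stick out above the block.
- brush_mid (a point): Middle of the brush's stick: 5.5 mm from the brush's origin along its z axis.
- brush_tail (a point): Middle of the brush's plain handle end, 86 mm from brush_mid towards the brush's -x.
- bottle_tray: Fixed grey metal bottle tray, 70 mm (x) by 290 mm (y), origin under its centre. Floor 4 mm above the bench, 66 mm wide inside; lip 12 mm high at the front (-x, towards the robot) and ends, 30 mm at the back. Three things stand in a row within 6 mm of its centre line, with one gap of 105 to 135 mm between flux bottle and wax tin, where the jar belongs.
- balm_jar: Open jar with cotton in it, 45 mm diameter, 101 mm tall, at the +y end of the tray (tray y about 112 mm). Origin: centre of its base.
- flux_bottle: Round cream bottle with a black cap, 46 mm diameter, 94 mm tall, in the tray on one side of the gap. Origin: centre of its base.
- wax_tin: Round tin, 42 mm diameter, 30 mm tall, in the tray on the other side of the gap (bottle and tin may change places). Origin: centre of its base.
- brush_rest: Fixed dark wooden brush rest: foot 110 x 66 x 8 mm, two cheeks across it at x = -32 and +32 mm (9 mm thick, 60 mm wide, 38 mm high above the bench). Each has a square notch in its middle, 24 mm wide, bottom 26 mm above the bench. A brush laid in both lies along the rest's x axis. Origin: under the foot's centre; +x points to the robot's left and somewhat away from it.
- tool_block: Fixed light wooden tool block on a plinth, 208 mm wide (y), origin on the bench below the middle of the well floors, front (-x) towards the robot. Four wells at y = -72, -24, 24, 72 mm, each 26 mm (y) by 22 mm, 92 mm deep, leaning 12 degrees: a tool in one points up and towards the block's +x.
- block_top (a point): Middle of the tool block's upper face, which is 50 mm from front to back and square to the leaning wells (its front edge is the highest, at z = 115 mm). x and y axes as the block's.
- file_a: Needle file, 141 mm long, standing handle down in another well, its 6 mm blade sticking out about 50 mm.
- file_b: Second needle file, 141 mm long, standing handle down in another well, its blade sticking out about 50 mm.
- tweezers_up: Steel tweezers, 126 mm long, 13 mm wide, standing in another well, sticking out about 35 mm.

How it is judged (in metres and radians):
On the way, in this order (a step that is already met when the one before it is completed fails the run):
1. the jar stands upright in the gap in the bottle tray, let go (angle between patina_jar's own z axis and vertical below 0.12 rad and x of patina_jar in the frame of bottle_tray between -0.014 and 0.014 m and y of patina_jar in the frame of bottle_tray between -0.12 and 0.12 m and z of patina_jar in the frame of bottle_tray between 0.001 and 0.009 m and linear speed of patina_jar below 0.02 m/s and contact force between patina_jar and the fingers below 0.1 N), for 0.2 s.
2. the brush is drawn right out of its well (z of brush_tail in the frame of tool_block between 0.112 and 1 m), for 0.05 s.
At the end, for the whole second after the job is handed in: Jar upright (within 7 degrees) on the tray floor; brush flat in both notches (middle within 30 mm lengthwise and 8 mm sideways of the rest's centre, in line within 7 degrees), bristles up; both let go and at rest; tray row within 25 mm and other tools within 30 mm of where they were (all of step 1 and x of brush_mid in the frame of brush_rest between -0.03 and 0.03 m and y of brush_mid in the frame of brush_rest between -0.008 and 0.008 m and z of brush_mid in the frame of brush_rest between 0.027 and 0.037 m and angle between the x axis of brush and the x axis of brush_rest, either way round below 0.12 rad and angle between brush's own z axis and vertical below 0.35 rad and linear speed of brush below 0.02 m/s and contact force between brush and the fingers below 0.1 N); the robot touches nothing.
It fails at once if a thing standing in the bottle tray is shifted more than 25 mm or tipped (distance of any of balm_jar, flux_bottle, wax_tin from where it was at the start of the episode above 0.025 m or angle between any of balm_jar, flux_bottle, wax_tin's own z axis and vertical above 0.4 rad).
It fails at once if a file or the tweezers are pulled up or out of the tool block (moved more than 30 mm) (distance of any of file_a, file_b, tweezers_up from where it was at the start of the episode above 0.03 m).
It also fails if it takes over 67 s, if anything falls off the work surface, if the arm or the gripper's body presses on something with over 40 N, if the wrist force passes 120 N, or if a joint passes its speed limit or range.

ROBOT

A 6-joint arm with a two-finger parallel gripper is mounted at the origin on the work surface; the furniture and walls round the work are solid. World frame = base frame: x ahead of the robot, y to its left, z up, the work surface at z = 0. Lengths are in m, angles in degrees, forces in N, time in s.
With the tool pointing down it reaches from about 0.35 to 0.875 m from the base axis. Payload 4.2 kg.
Tool frame: the origin (TCP) lies midway between the tips of the shut fingers; the grasp point (between the pads) lies 19 mm behind it; z points along the fingers, y is the line along which they close (so a half turn about z gives the same grasp; the last joint's range is limited). The gripper opens to 87 mm and grips with 3 to 60 N. Pads are 19 mm wide; open, the fingers measure 117 mm over their backs; the gripper's body (75 mm by 190 mm) begins 51 mm behind the grasp point.
Start: joints at [-56.517, 22.042, 0.453, 0, -68.411, -14.817], TCP at [0.2, -0.592, 0.223] pointing down, gripper open.
Joint ranges: [-179.83, 179.83], [-69.29, 118.12], [-61.27, 80.66], [-181.25, 117.63], [-171.15, -9.14], [-177.46, 177.46]. Speed limits (degrees/s): [159.86, 159.86, 180, 180, 180, 180].

INTERFACE

Orientations are given as a 3x3 rotation matrix whose columns are the frame's x, y, z axes.
In Python, from station import r gives the robot as it stands.
- The arm moves only by the shell command python3 steer.py 'ROWS'. ROWS is a JSON list of rows, 1 to 8 of them, each of 7 numbers: the opening from 0.0 (shut) to 1.0 (fully open), then dx, dy, dz in m, then a rotation vector rx, ry, rz in degrees; each row is the pose to reach, as a shift and turn from the pose commanded when the command began, along the tool's axes at that moment; what a row does not reach only later rows make up. A row lasts 1/10 s, in which the tool goes at most 0.05 m and 8.59 degrees, less where a joint would pass 70% of its speed; a pose out of reach is approached as far as the arm can. The fingers move at their own pace and stop on an object; the grip force is fixed at half the most. Time passes only in rows, so rows that do not move let the fingers close. It prints the time, the measured TCP pose, the force, the opening and the grip force at its end.
- r.sense(): the state, without advancing time (a new reading comes with each control period).
- r.capture(name): name is "scene" or "top" or "wrist"; returns a dict with "pixels" (400x640x3 uint8, red, green, blue), "z_map" (400x640 float32, m along the optical axis (not along the pixel's ray), 0 where there is no reading), "K" (3x3 intrinsics, pixels), "world_from_camera" (4x4, takes a point from camera to world coordinates). Camera axes: x right, y up, looking along -z (the intrinsics and any distortion apply to the point x, -y, -z); pixel columns grow to the right and rows downward; lengths in m; the calibration is good to about 2 mm. A picture is of the moment at which its call begins.
- r.finish_job(): hands the job in; it is judged then, once.
The state is a dict: "time_s": time; "joints": joint angles; "joint_velocities": joint speeds; "effort": joint torques, N m; "tcp_pos": TCP position; "ee_rot": TCP orientation; "wrist_force": force on the tool from outside, world axes, zero at the start; "moment": the same for the moment, N m; "gripper_width": opening from 0.0 (shut) to 1.0 (fully open); "gripper_force": force on a finger pad.
Only numpy, scipy, OpenCV 4.12 (cv2) and the standard library are available. Lean on these libraries where they do the work, as an engineer would, in place of code of your own. Each camera call takes 0.05 s, during which the arm holds its last target. There are 200 camera calls.

## Working session

There is one attempt and no reset: what is moved stays moved. The work goes in short steps, Python scripts to look and compute and a shell command to move; the robot and the scene stay as the last step left them, time stands still between calls to the robot, and variables do not carry over. Pictures are saved under pics/ and viewed, at most 10 in all, crops included, and the job is handed in when it is done.

```bash
ls; mkdir -p pics; cat > h.py <<'E'
import numpy as np, cv2
from station import r
def cap(n):
    c=r.capture(n); return c
def pts(c):
    z=c["z_map"];K=c["K"];h,w=z.shape
    u,v=np.meshgrid(np.arange(w),np.arange(h))
    P=np.stack([(u-K[0,2])/K[0,0]*z,-(v-K[1,2])/K[1,1]*z,-z,np.ones_like(z)],-1)
    return (P@c["world_from_camera"].T)[...,:3]
def save(c,f): cv2.imwrite(f,c["pixels"][...,::-1])
E
python3 - <<'E'
from h import *
for n in ("scene","top"):
    c=cap(n); save(c,f"pics/{n}0.png"); np.savez(f"{n}0.npz",**c); print(n,c["K"].tolist(),c["world_from_camera"].round(3).tolist(),(c["z_map"]>0).mean())
print(r.sense())
E
```

```text
pics
station.py
steer.py
scene [[374.1307402854982, 0.0, 318.2084999757724], [0.0, 374.1307402854982, 197.6426539138581], [0.0, 0.0, 1.0]] [[-0.541, 0.614, -0.575, -0.098], [-0.841, -0.381, 0.384, 0.467], [0.017, 0.691, 0.722, 0.853], [0.0, 0.0, 0.0, 1.0]] 0.99594921875
top [[377.5854875026862, 0.0, 321.00019878846206], [0.0, 377.5854875026862, 197.19687665262705], [0.0, 0.0, 1.0]] [[-0.229, 0.893, -0.388, 0.029], [-0.973, -0.212, 0.088, 0.159], [-0.004, 0.398, 0.917, 1.174], [0.0, 0.0, 0.0, 1.0]] 0.996265625
{'time_s': 0.1, 'joints': array([-5.65174014e+01,  2.20863889e+01,  3.86880152e-01, -2.41335787e-02,
       -6.84122353e+01, -1.48197190e+01]), 'joint_velocities': array([ 0.11907095, -0.15452811,  0.13146986,  0.1835191 ,  0.01840002,
       -0.11874967]), 'effort': array([-3.35907225e-04, -3.91689491e+01,  1.87933284e+01,  4.23185661e+00,
        1.34495145e-02, -7.06687410e-05]), 'tcp_pos': array([ 0.19986522, -0.59160389,  0.22156674]), 'ee_rot': array([[-9.47467452e-01, -3.19851317e-01, -7.49262244e-04],
       [-3.19852172e-01,  9.47465668e-01,  1.84270327e-03],
       [ 1.20509185e-04,  1.98555453e-03, -9.99998022e-01]]), 'wrist_force': array([-0.14304726,  0.43417301, -0.71660012]), 'moment': array([-0.04129516,  0.0097395 ,  0.03741869]), 'gripper_force': 0.0, 'gripper_width': 1.0014938832918974}
```

View pics/scene0.png

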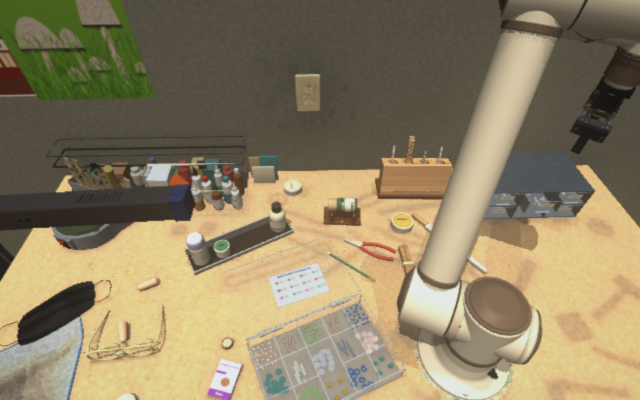

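View pics/top0.png

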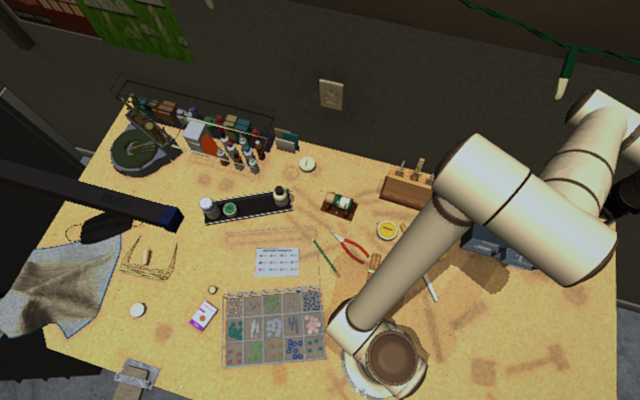

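The scene view shows the tray from (190,265) to (292,230): balm jar at (198,250), green tin at (221,247) and flux bottle at (277,217), so the gap is between tin and bottle. The jar is on the rest at (343,208), and the brush is in the block at (410,150), second well from the left. The top view shows the same layout.

```bash
python3 - <<'E'
from h import *
s=dict(np.load("scene0.npz"));P=pts(s)
im=s["pixels"][...,::-1]
a=cv2.resize(im[125:275,180:455],None,fx=2.9,fy=2.9,interpolation=cv2.INTER_CUBIC)
cv2.imwrite("pics/crop1.png",a)
t=dict(np.load("top0.npz"));Q=pts(t)
for n,M,px in (("scene",P,[(198,243),(198,238),(221,242),(277,206),(240,245),(250,240),(345,203),(343,208),(330,215),(358,222),(410,140),(393,150),(424,157),(441,152),(415,162),(415,190),(300,250)]),("top",Q,[(208,202),(229,210),(281,189),(255,206),(341,200),(420,162),(408,178)])):
    for u,v in px: print(n,u,v,M[v,u].round(3))
# gross footprint clusters above bench
for n,M in (("scene",P),("top",Q)):
    m=((M[...,2]>.02)&(M[...,2]<.2)&(M[...,0]>.2)&(M[...,0]<.85)).astype(np.uint8)
    k,l,st,_=cv2.connectedComponentsWithStats(m)
    for i in range(1,k):
        if st[i,4]>80:
            X=M[l==i]; print(n,st[i],X.min(0).round(3),X.max(0).round(3))
E
```

```text
scene 198 243 [0.529 0.404 0.097]
scene 198 238 [0.541 0.399 0.101]
scene 221 242 [0.55  0.345 0.037]
scene 277 206 [0.534 0.179 0.1  ]
scene 240 245 [0.539 0.3   0.003]
scene 250 240 [0.539 0.269 0.005]
scene 345 203 [ 0.464 -0.001  0.073]
scene 343 208 [0.459 0.009 0.062]
scene 330 215 [0.479 0.039 0.031]
scene 358 222 [ 0.429 -0.028  0.008]
scene 410 140 [ 0.495 -0.251  0.177]
scene 393 150 [ 0.519 -0.214  0.138]
scene 424 157 [ 0.457 -0.287  0.123]
scene 441 152 [ 0.437 -0.333  0.136]
scene 415 162 [ 0.462 -0.257  0.113]
scene 415 190 [ 0.425 -0.245  0.03 ]
scene 300 250 [0.435 0.167 0.004]
top 208 202 [0.544 0.398 0.108]
top 229 210 [0.536 0.352 0.033]
top 281 189 [0.541 0.172 0.098]
top 255 206 [0.544 0.27  0.003]
top 341 200 [ 0.471 -0.005  0.074]
top 420 162 [ 0.495 -0.251  0.176]
top 408 178 [ 0.48  -0.222  0.112]
scene [ 489  116  144   99 5582] [ 0.2  -0.92  0.02] [ 0.375 -0.354  0.2  ]
scene [  146   118   325    91 16174] [ 0.371 -0.464  0.02 ] [0.85 0.45 0.2 ]
scene [100 167  34  22 344] [0.774 0.488 0.084] [0.85  0.552 0.2  ]
scene [284 180  17  13 162] [0.623 0.04  0.
[... 1089 characters left out ...]
63 0.2  ]
top [200 186  90  32 650] [0.517 0.148 0.02 ] [0.583 0.428 0.108]
top [325 192  29  25 369] [ 0.432 -0.045  0.02 ] [0.519 0.043 0.078]
top [224 203  13  13 136] [0.519 0.329 0.023] [0.562 0.368 0.04 ]
top [620 213  20   9 113] [ 0.2   -0.915  0.02 ] [ 0.225 -0.873  0.078]
top [378 221  20  19 272] [ 0.325 -0.162  0.02 ] [ 0.387 -0.099  0.029]
top [462 225  51  31 795] [ 0.2   -0.471  0.021] [ 0.289 -0.341  0.118]
top [ 255  248   45   29 1251] [0.276 0.157 0.02 ] [0.393 0.305 0.035]
top [119 255  51  25 139] [0.363 0.559 0.02 ] [0.466 0.704 0.055]
top [   0  256  108   83 5433] [0.263 0.745 0.02 ] [0.509 1.011 0.167]
top [223 279  99  38 378] [0.2   0.115 0.022] [0.274 0.412 0.05 ]
```

View pics/crop1.png

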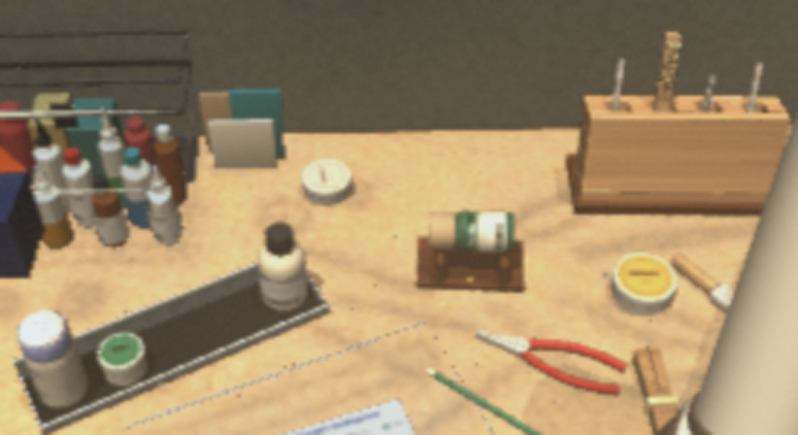

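The enlarged crop shows the jar with its stopper to the left at about (440,230) and its base near (515,230). The brush is the thick textured stick at (668,70), with file (615,85) to its left, tweezers (708,95) and file (752,85) to its right. Now I'll measure exactly.

```bash
python3 - <<'E'
from h import *
for n in ("scene","top"):
    c=dict(np.load(n+"0.npz"));M=pts(c);R=c["pixels"].astype(int)
    X,Y,Z=M[...,0],M[...,1],M[...,2]
    def box(x0,x1,y0,y1,z0,z1): return (X>x0)&(X<x1)&(Y>y0)&(Y<y1)&(Z>z0)&(Z<z1)
    print("==",n)
    print("bench z rest",np.median(Z[box(.40,.43,.05,.10,-.02,.02)]),"tray",np.median(Z[box(.44,.48,.2,.3,-.02,.02)]),"block",np.median(Z[box(.36,.42,-.2,-.15,-.02,.02)]))
    # rest foot
    def rect(m,l):
        p=M[m][:,:2].astype(np.float32); q=cv2.minAreaRect(p*1000); print(l,np.round(q[0],1),np.round(q[1],1),round(q[2],1),m.sum())
    rect(box(.40,.54,-.08,.08,.009,.09),"rest")
    rect(box(.48,.62,.1,.5,.011,.035),"tray")
    # jar ridge
    m=box(.40,.54,-.07,.07,.045,.09); p=M[m]
    pc=p-p.mean(0); d=np.linalg.svd(pc[:, :2],full_matrices=0)[2][0]
    if d[1]<0:d=-d
    t=pc[:,:2]@d; s=pc[:,:2]@np.array([-d[1],d[0]])
    print("jar mean",p.mean(0).round(4),"dir",d.round(3),"yaw",np.degrees(np.arctan2(d[1],d[0])).round(1),"t",np.percentile(t,[1,99]).round(4),"s",np.percentile(s,[1,99]).round(4),"zmax",p[:,2].max())
    for a in np.arange(-.05,.05,.01):
        k=(t>=a)&(t<a+.01)
        if k.sum()>2: print("  t",round(a,3),k.sum(),"zmax",p[k,2].max().round(4),"rgb",R[m][k].mean(0).round(), "at zmax s",s[k][p[k,2].argmax()].round(4))
    for l,b in (("flux",box(.5,.59,.13,.22,.085,.11)),("tin",box(.5,.59,.315,.375,.028,.05)),("balm",box(.5,.59,.37,.44,.09,.12))):
        q=M[b]; print(l,b.sum(),"c",cv2.minEnclosingCircle((q[:,:2]*1000).astype(np.float32)),"zmed",np.median(q[:,2]).round(3))
    b=box(.40,.60,-.40,-.15,.098,.122); rect(b,"blocktop")
    # tools above block
    b=box(.40,.60,-.40,-.15,.125,.22).astype(np.uint8)
    k,l,st,_=cv2.connectedComponentsWithStats(b)
    for i in range(1,k):
        if st[i,4]>3:
            q=M[l==i]; lo=q[q[:,2]<q[:,2].min()+.012].mean(0); hi=q[q[:,2]>q[:,2].max()-.012].mean(0)
            print("tool",st[i],lo.round(4),hi.round(4),q[:,2].max().round(3))
E
```

```text
== scene
bench z rest 0.0016758841544605163 tray 0.0017404176439967944 block 0.0018450281245155353
rest [473.9  -2.4] [108.7  65.6] 54.4 746
tray [541.9 293. ] [290.3  76. ] 87.4 904
jar mean [0.4683 0.0037 0.0667] dir [0.597 0.803] yaw 53.4 t [-0.0406  0.0422] s [-0.021   0.0106] zmax 0.0791676260154267
  t -0.05 9 zmax 0.0754 rgb [161. 144. 104.] at zmax s -0.012
  t -0.04 45 zmax 0.0785 rgb [122. 127.  99.] at zmax s -0.0163
  t -0.03 53 zmax 0.0792 rgb [182. 176. 152.] at zmax s -0.0068
  t -0.02 46 zmax 0.0788 rgb [205. 200. 178.] at zmax s -0.0064
  t -0.01 52 zmax 0.079 rgb [173. 175. 145.] at zmax s -0.006
  t 0.0 45 zmax 0.0783 rgb [101. 113.  84.] at zmax s -0.0016
  t 0.01 46 zmax 0.0751 rgb [117. 120.  87.] at zmax s -0.0033
  t 0.02 43 zmax 0.0752 rgb [189. 157. 113.] at zmax s -0.0109
  t 0.03 46 zmax 0.074 rgb [201. 170. 122.] at zmax s -0.0029
  t 0.04 14 zmax 0.0717 rgb [191. 160. 114.] at zmax s -0.0086
flux 84 c ((540.744873046875, 178.93252563476562), 13.94027328491211) zmed 0.098
tin 219 c ((554.297607421875, 348.0121154785156), 36.674560546875) zmed 0.035
balm 2
[... 1332 characters left out ...]
.0027
  t 0.04 14 zmax 0.0702 rgb [165. 134.  87.] at zmax s -0.0077
flux 62 c ((540.5803833007812, 178.76007080078125), 13.652634620666504) zmed 0.097
tin 146 c ((554.6541137695312, 346.0460510253906), 36.71315002441406) zmed 0.033
balm 146 c ((549.1360473632812, 406.5877380371094), 21.58928108215332) zmed 0.101
blocktop [ 511.7 -253.4] [156.9 131.3] 57.5 812
tool [397 128  63  28 971] [ 0.5592 -0.2909  0.1309] [ 0.557  -0.2941  0.2141] 0.22
tool [414 158  11  17  92] [ 0.4839 -0.2449  0.131 ] [ 0.4934 -0.2531  0.1819] 0.187
tool [402 161   4   7  14] [ 0.5161 -0.2108  0.132 ] [ 0.5175 -0.2125  0.1519] 0.156
tool [431 173   3   6   8] [ 0.4601 -0.2887  0.1359] [ 0.4601 -0.2887  0.1359] 0.14
```

```bash
cat >> h.py <<'E'
from scipy.spatial.transform import Rotation as Ro
def nrm(v): v=np.array(v,float); return v/np.linalg.norm(v)
def frame(z,y):
    z=nrm(z); y=np.array(y,float); y=nrm(y-z*(y@z)); return np.stack([np.cross(y,z),y,z],1)
def rel(p,R,p0=None,R0=None):
    if p0 is None: s=r.sense(); p0,R0=s["tcp_pos"],s["ee_rot"]
    d=R0.T@(np.array(p)-p0); w=Ro.from_matrix(R0.T@R).as_rotvec(degrees=True)
    print("shift",d.round(4),"rot",w.round(2),"|d|",np.linalg.norm(d).round(3),"|w|",np.linalg.norm(w).round(1)); return p,R
Z=np.array([0,0,1.])
rc=np.array([.474,-.0025,0]); ra=nrm([.576,.817,0]); rp=np.array([-ra[1],ra[0],0])
c25,s25=np.cos(np.radians(25)),np.sin(np.radians(25))
dj=-c25*Z-s25*ra; Rj=frame(dj,rp); Gj=rc-.004*ra+.055*Z
tx=nrm([.999,-.045,0]); ty=np.array([-tx[1],tx[0],0]); Tj=np.array([.5407,.2645,0])
dp=c25*tx-s25*Z; Rp=frame(dp,ty)
E
python3 - <<'E'
from h import *
T=Gj+.017*dj; s=r.sense()
a=T-.12*dj+[0,0,.1]; rel(a,Rj); rel(T-.1*dj,Rj,a,Rj); rel(T,Rj,a,Rj)
E
```

```text
shift [-0.4801  0.4939 -0.0259] rot [  8.    24.19 -35.55] |d| 0.689 |w| 43.7
shift [-0.0423  0.      0.1106] rot [0. 0. 0.] |d| 0.118 |w| 0.0
shift [-0.0423  0.      0.2106] rot [0. 0. 0.] |d| 0.215 |w| 0.0
```

```bash
python3 steer.py '[[1,0,0,-0.05,0,0,0],[1,-0.03,0.03,-0.1,1,3,-5],[1,-0.06,0.06,-0.1,2,6,-9],[1,-0.1,0.1,-0.1,3,9,-13],[1,-0.135,0.135,-0.1,4,12,-18],[1,-0.17,0.17,-0.1,5,15,-22],[1,-0.2,0.2,-0.1,6,18,-27],[1,-0.24,0.24,-0.1,7,21,-31]]'; python3 -c "
from h import *
T=Gj+.017*dj; rel(T-.12*dj+[0,0,.1],Rj)"
```

```text
time_s: 0.9
tcp_pos: [0.3469, -0.2934, 0.3226]
ee_rot: [[-0.596, -0.771, -0.225], [-0.711, 0.637, -0.299], [0.374, -0.018, -0.927]]
wrist_force: [1.6, -1.0, -0.7]
gripper_width: 1.0
gripper_force: 0.0
shift [-0.3468  0.0917 -0.0615] rot [ 0.8   3.   -4.43] |d| 0.364 |w| 5.4
```

```bash
python3 steer.py '[[1,-0.05,0.013,-0.01,0,1,-1],[1,-0.1,0.026,-0.02,0.5,2,-3],[1,-0.15,0.039,-0.03,0.8,3,-4.4],[1,-0.2,0.052,-0.04,0.8,3,-4.4],[1,-0.245,0.065,-0.045,0.8,3,-4.4],[1,-0.29,0.078,-0.05,0.8,3,-4.4],[1,-0.33,0.088,-0.06,0.8,3,-4.4],[1,-0.347,0.0917,-0.0615,0.8,3,-4.4]]'; python3 -c "
from h import *
T=Gj+.017*dj; rel(T-.1*dj,Rj); rel(T,Rj)"
```

```text
time_s: 1.7
tcp_pos: [0.4994, 0.031, 0.2474]
ee_rot: [[-0.523, -0.817, -0.243], [-0.741, 0.576, -0.344], [0.421, 0.0, -0.907]]
wrist_force: [-0.7, 0.3, -0.4]
gripper_width: 0.998
gripper_force: 0.0
shift [-0.0395  0.0014  0.1109] rot [ 0.03  0.07 -0.  ] |d| 0.118 |w| 0.1
shift [-0.0393  0.0014  0.2109] rot [ 0.03  0.07 -0.  ] |d| 0.214 |w| 0.1
```

```bash
python3 steer.py '[[1,-0.02,0.001,0.04,0,0,0],[1,-0.0395,0.0014,0.08,0,0,0],[1,-0.0395,0.0014,0.111,0,0,0],[1,-0.0395,0.0014,0.111,0,0,0]]'; python3 - <<'E'
from h import *
rel(Gj+.017*dj,Rj)
c=cap("scene"); im=c["pixels"][150:260,270:420,::-1]; cv2.imwrite("pics/pre.png",cv2.resize(im,None,fx=5,fy=5,interpolation=2))
E
```

```text
time_s: 2.1
tcp_pos: [0.4867, 0.0175, 0.1283]
ee_rot: [[-0.523, -0.814, -0.254], [-0.737, 0.581, -0.346], [0.429, 0.006, -0.903]]
wrist_force: [-0.3, -0.0, 1.0]
gripper_width: 0.999
gripper_force: 0.0
shift [-0.0066 -0.0019  0.095 ] rot [ 0.44 -0.41 -0.16] |d| 0.095 |w| 0.6
```

View pics/pre.png

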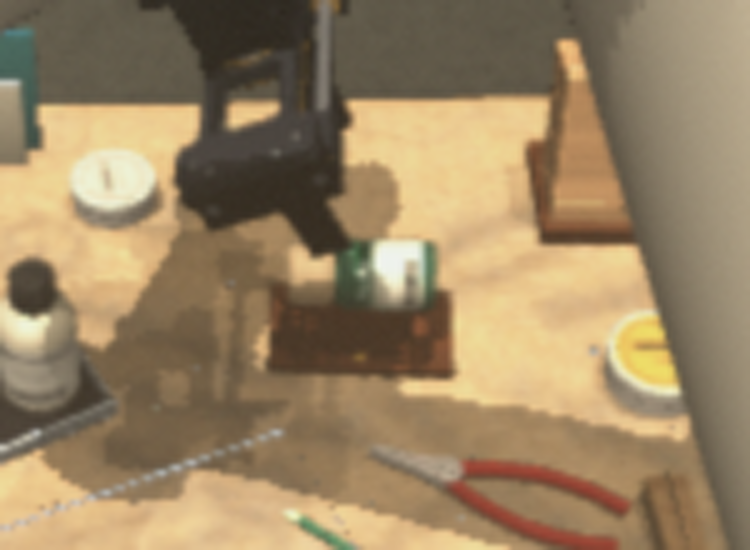

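The picture shows the open gripper just above and behind the jar, with a fingertip at (325,240) aimed at the green body at (385,275). The alignment is right, so I'm descending.

```bash
python3 steer.py '[[1,-0.003,-0.001,0.03,0,0,0],[1,-0.006,-0.0015,0.06,0,0,0],[1,-0.006,-0.0015,0.085,0,0,0],[1,-0.006,-0.0015,0.095,0,0,0],[1,-0.006,-0.0015,0.095,0,0,0]]'; python3 -c "
from h import *
rel(Gj+.017*dj,Rj)"
```

```text
time_s: 2.65
tcp_pos: [0.4725, -0.0095, 0.0435]
ee_rot: [[-0.526, -0.815, -0.243], [-0.739, 0.579, -0.343], [0.421, -0.001, -0.907]]
wrist_force: [0.1, 1.0, 0.5]
gripper_width: 1.002
gripper_force: 0.0
shift [0.0025 0.0028 0.0055] rot [ 0.05  0.13 -0.22] |d| 0.007 |w| 0.3
```

```bash
python3 steer.py '[[1,0,0,0,0,0,0],[1,0,0,0.0,0,0,0],[0.3,0,0,0,0,0,0],[0,0,0,0,0,0,0],[0,0,0,0,0,0,0],[0,0,0,0,0,0,0],[0,0,0,0,0,0,0],[0,0,0,0,0,0,0]]'; python3 -c "
from h import *
rel(Gj+.017*dj,Rj)"
```

```text
time_s: 3.45
tcp_pos: [0.4718, -0.0094, 0.0429]
ee_rot: [[-0.525, -0.815, -0.244], [-0.739, 0.579, -0.343], [0.421, -0.0, -0.907]]
wrist_force: [-0.1, -0.1, -0.1]
gripper_width: 0.541
gripper_force: 0.0
shift [0.0025 0.0022 0.0048] rot [ 0.08  0.11 -0.19] |d| 0.006 |w| 0.2
```

```bash
python3 steer.py '[[0.6,0.001,0.002,0.005,0,0,0],[0.6,0.001,0.002,0.005,0,0,0],[0.3,0.001,0.002,0.005,0,0,0],[0,0.001,0.002,0.005,0,0,0],[0,0.001,0.002,0.005,0,0,0],[0,0.001,0.002,0.005,0,0,0],[0,0.001,0.002,0.005,0,0,0]]'
```

```text
time_s: 4.15
tcp_pos: [0.47, -0.0112, 0.0401]
ee_rot: [[-0.525, -0.816, -0.241], [-0.74, 0.578, -0.345], [0.421, -0.003, -0.907]]
wrist_force: [2.4, -4.7, 5.9]
gripper_width: 0.466
gripper_force: 30.0
```

```bash
cat >> h.py <<'E'
R0=np.array([[-0.525,-0.816,-0.241],[-0.74,0.578,-0.345],[0.421,-0.003,-0.907]]);p0=np.array([.47,-.0112,.0401])
bt=R0.T@(rc-.040*ra+.055*Z-p0); at=R0.T@ra   # jar base & axis in tool frame
bt[1]=0
def place(h,yaw=0,off=0):   # target so the base is at Tj+h, approach along tray x turned by yaw
    ex=Ro.from_rotvec([0,0,yaw],degrees=True).apply(tx)
    R=frame(c25*ex-s25*Z,np.cross(Z,ex))
    # exact: turn so that R@at = Z
    v=R@at; R=Ro.align_vectors([Z],[v])[0].as_matrix()@R
    return Tj+h*Z-R@bt-off*ex,R
E
python3 steer.py '[[0,0.016,0,-0.034,0,0,0],[0,0.037,0,-0.079,0,0,0],[0,0.058,0,-0.125,0,0,0],[0,0.079,0,-0.17,0,0,0],[0,0.095,0,-0.204,0,0,0],[0,0.095,0,-0.204,0,0,0]]'; python3 - <<'E'
from h import *
print(bt,at)
p,R=place(.004+.15,0,.1); print(p,R); rel(p,R)
E
```

```text
time_s: 4.75
tcp_pos: [0.4707, -0.0102, 0.2689]
ee_rot: [[-0.53, -0.816, -0.233], [-0.742, 0.579, -0.34], [0.412, -0.007, -0.911]]
wrist_force: [-0.2, 0.3, -1.7]
gripper_width: 0.46
gripper_force: 30.0
[ 0.03402744  0.         -0.00064637] [-0.9073135   0.00221081 -0.42083569]
[0.4556872  0.26826174 0.18459656] [[-0.42025185  0.04499705  0.90629115]
 [ 0.0209366   0.99898467 -0.03989085]
 [-0.90716594  0.00221045 -0.42076724]]
shift [-0.2333  0.174  -0.0143] rot [ 21.44 -81.1   59.21] |d| 0.291 |w| 102.7
```

```bash
python3 steer.py '[[0,-0.017,0.013,-0.001,1.5,-5.8,4.2],[0,-0.035,0.026,-0.02,3.2,-12.2,8.9],[0,-0.052,0.039,-0.02,4.9,-18.6,13.6],[0,-0.07,0.052,-0.02,6.6,-25.1,18.3],[0,-0.09,0.067,-0.02,8.4,-31.6,23.1],[0,-0.11,0.082,-0.02,10,-38,27.7],[0,-0.13,0.097,-0.02,11.7,-44.3,32.3],[0,-0.15,0.112,-0.02,13.4,-50.7,37]]'; python3 - <<'E'
from h import *
print(r.sense()["joints"].round(1))
p,R=place(.004+.15,0,.1); rel(p,R)
E
```

```text
time_s: 5.55
tcp_pos: [0.4682, 0.1464, 0.2279]
ee_rot: [[-0.807, -0.364, 0.465], [-0.428, 0.903, -0.036], [-0.407, -0.228, -0.884]]
wrist_force: [0.8, -0.7, -0.7]
gripper_width: 0.463
gripper_force: 30.0
[  45.3   -3.1  -48.4   41.1  -32.8 -143.2]
shift [-0.0244  0.1245  0.028 ] rot [  8.09 -36.8   27.03] |d| 0.13 |w| 46.4
```

```bash
python3 steer.py '[[0,-0.006,0.03,0.007,1.4,-6.3,4.6],[0,-0.012,0.06,0.014,2.8,-12.6,9.2],[0,-0.016,0.085,0.02,4.2,-19,14]]'; python3 - <<'E'
from h import *
print(r.sense()["joints"].round(1))
p,R=place(.004+.15,0,.1); rel(p,R)
E
```

```text
time_s: 5.85
tcp_pos: [0.4685, 0.2053, 0.2458]
ee_rot: [[-0.762, -0.23, 0.605], [-0.3, 0.954, -0.016], [-0.573, -0.193, -0.796]]
wrist_force: [-0.9, 1.6, -2.5]
gripper_width: 0.461
gripper_force: 29.8
[  46.6   -3.4  -54.3   67.4  -29.2 -177.5]
shift [0.026  0.0748 0.04  ] rot [  5.31 -27.51  19.04] |d| 0.089 |w| 33.9
```

```bash
cat > ik.py <<'E'
from h import *
from scipy.optimize import least_squares
def Rr(a,t): return Ro.from_euler(a,t,degrees=True).as_matrix()
def fk(q,P,s):
    e,h,a,fx,fz,L,o6=P[:7]
    A=Rr('z',q[0]); B=A@Rr('y',q[1]); C=A@Rr('y',q[1]-q[2])
    W=C@Rr('x',s[0]*q[3])@Rr('y',-q[4])
    p=A@[e,0,h]+B@[0,0,a]+C@[fx,0,fz]+W@[L,0,0]
    T=W@Rr('x',s[1]*q[5]+o6)@np.array([[0,0,1],[0,1,0],[-1,0,0]])  # tool z = x of wrist
    return p,T
D=[([-56.5174,22.0864,.3869,-.0241,-68.4122,-14.8197],[.19986522,-.59160389,.22156674],[[-.94747,-.31985,-.00075],[-.31985,.94747,.00184],[.00012,.00199,-1]]),
([45.3,-3.1,-48.4,41.1,-32.8,-143.2],[.4682,.1464,.2279],[[-.807,-.364,.465],[-.428,.903,-.036],[-.407,-.228,-.884]]),
([46.6,-3.4,-54.3,67.4,-29.2,-177.5],[.4685,.2053,.2458],[[-.762,-.23,.605],[-.3,.954,-.016],[-.573,-.193,-.796]])]
E
python3 - <<'E'
from ik import *
s=r.sense(); D.append((s["joints"],s["tcp_pos"],s["ee_rot"]));print(s["joints"])
best=None
for s in ((1,1),(1,-1),(-1,1),(-1,-1)):
  for o in (0,90,180,-90):
    f=lambda P:np.concatenate([np.r_[(fk(q,P,s)[0]-p),.2*(fk(q,P,s)[1]-np.array(T)).ravel()] for q,p,T in D])
    z=least_squares(f,[0,.35,.35,.35,0,.2,o])
    if best is None or z.cost<best[0]: best=(z.cost,s,z.x,f(z.x))
print(best[0],best[1],best[2].round(4)); print(best[3].reshape(len(D),-1).round(3))
E
```

```text
[  46.60047992   -3.35525751  -54.33007336   67.42504422  -29.18752135
 -177.48400419]
0.014766578902272225 (-1, -1) [8.13000e-02 2.13000e-02 7.18000e-01 2.25900e-01 1.17800e-01 4.90600e-01
 2.69981e+02]
[[ 0.133  0.088  0.     0.    -0.     0.    -0.    -0.     0.     0.
  -0.     0.   ]
 [-0.04   0.038 -0.001  0.    -0.    -0.    -0.    -0.    -0.     0.
  -0.    -0.   ]
 [ 0.016 -0.015  0.001 -0.     0.     0.     0.     0.     0.    -0.
   0.     0.   ]
 [ 0.016 -0.015  0.     0.    -0.    -0.    -0.    -0.     0.     0.
  -0.    -0.   ]]
```

```bash
sed -i 's/A@\[e,0,h\]/A@[e,P[7],h]/; s/W@\[L,0,0\]/W@[L,P[8],P[9]]/' ik.py; python3 - <<'E'
from ik import *
S=(-1,-1)
f=lambda P:np.concatenate([np.r_[(fk(q,P,S)[0]-p),.2*(fk(q,P,S)[1]-np.array(T)).ravel()] for q,p,T in D]+[1e-3*(P-P0)])
for P0 in ([0,.35,.35,.35,0,.2,270,0,0,0],[0,.2,.4,.4,0,.3,270,0,0,0]):
    P0=np.array(P0,float); z=least_squares(f,P0); print(z.cost,z.x.round(4)); print(f(z.x)[:36].reshape(3,-1)[:,:3].round(4))
E
```

```text
2.227584377841925e-07 [-9.50000e-03  1.60500e-01  5.70400e-01  4.22800e-01  4.10000e-03
  3.14800e-01  2.69975e+02 -3.00000e-04 -1.59500e-01  5.00000e-03]
[[-0.  0.  0.]
 [ 0.  0. -0.]
 [-0. -0.  0.]]
1.869233196313807e-07 [-9.60000e-03  1.60300e-01  5.70500e-01  4.22800e-01  4.20000e-03
  3.14800e-01  2.69975e+02 -3.00000e-04 -1.59500e-01  5.00000e-03]
[[-0.  0.  0.]
 [ 0.  0. -0.]
 [-0. -0.  0.]]
```

```bash
cat >> ik.py <<'E'
PP=np.array([-.0096,.1603,.5705,.4228,.0042,.3148,269.975,-.0003,-.1595,.005]);S=(-1,-1)
LO=np.array([-179.8,-69.2,-61.2,-181.2,-171.1,-177.4])+1; HI=np.array([179.8,118.1,80.6,117.6,-9.2,177.4])-1
def ik(p,R,q0):
    def f(x):
        a,T=fk(x*50,PP,S); return np.r_[(a-p),.2*(T-R).ravel()]
    z=least_squares(f,np.clip(q0,LO+.1,HI-.1)/50,bounds=(LO/50,HI/50),max_nfev=60); return z.x*50,np.sqrt(2*z.cost)
def allik(p,R,n=25,seed=0):
    g=np.random.default_rng(seed); out=[]
    for i in range(n):
        q,c=ik(p,R,np.r_[g.uniform(-60,100),g.uniform(-30,60),g.uniform(-60,30),g.uniform(-180,117),g.uniform(-120,-10),g.uniform(-177,177)])
        if c<2e-3 and not any(np.abs(q-o).max()<3 for o in out): out.append(q)
    return out
E
python3 - <<'E'
from ik import *
for th in (25,40,55,70):
  for yaw in (-30,-15,0,15,30):
    ex=Ro.from_rotvec([0,0,yaw],degrees=True).apply(tx); t=np.radians(th)
    d=np.cos(t)*ex-np.sin(t)*Z; 
    for flip in (1,-1):
        R=frame(d,np.cross(Z,ex)*flip)
        for q in allik(Tj+.044*Z+.018*d,R,12): print(th,yaw,flip,q.round(0))
E
```

```text
25 -30 1 [ 50.  40. -50.  98. -65.  90.]
25 -30 -1 [ 50.  40. -50.  98. -65. -90.]
25 15 1 [   9.   41.  -56. -177.  -71.   90.]
25 15 -1 [   9.   41.  -56. -177.  -71.  -90.]
25 30 1 [   0.   40.  -48. -152.  -63.   89.]
25 30 -1 [   0.   40.  -48. -152.  -63.  -91.]
40 -30 1 [ 46.  33. -49.  95. -49. 100.]
40 -30 -1 [ 46.  33. -49.  95. -49. -80.]
40 15 1 [  10.   30.  -49. -177.  -39.   89.]
40 15 -1 [  10.   30.  -49. -177.  -39.  -91.]
40 30 1 [   6.   29.  -37. -144.  -29.   71.]
40 30 -1 [   6.   29.  -37. -144.  -29. -109.]
55 -30 1 [ 44.  29. -46.  82. -34. 116.]
55 -30 -1 [ 44.  29. -46.  82. -34. -64.]
55 -15 1 [ 32.  27. -50. 112. -28. 111.]
55 -15 -1 [ 32.  27. -50. 112. -28. -69.]
70 -30 1 [ 46.  28. -38.  47. -28. 149.]
70 -30 -1 [ 46.  28. -38.  47. -28. -31.]
70 -15 1 [ 41.  26. -43.  62. -19. 152.]
70 -15 -1 [ 41.  26. -43.  62. -19. -28.]
70 0 1 [ 33.  25. -47.  85. -11. 152.]
70 0 -1 [ 33.  25. -47.  85. -11. -28.]
```

```bash
sed -i 's/^tx=/tx=/; s/Tj=np.array(\[.5407,.2645,0\])/Tj=np.array([.5405,.2545,0])/' h.py; python3 - <<'E'
from ik import *
q0=np.array([50,40,-50,98,-65,90.])
for yaw in (-30,-25,-22,-18):
    for h,o in ((.005,0),(.05,0),(.12,0),(.12,.08),(.16,.1)):
        p,R=place(h,yaw,o); q,c=ik(p,R,q0); print(yaw,h,o,q.round(1),round(c,4),p.round(3))
E
```

```text
-30 0.005 0 [ 49.   39.7 -51.6  99.1 -65.3  88.4] 0.0 [0.553 0.246 0.036]
-30 0.05 0 [ 50.   34.8 -51.3  95.7 -64.7  94. ] 0.0 [0.553 0.246 0.081]
-30 0.12 0 [ 51.9  27.7 -49.9  89.7 -64.5 103.5] 0.0 [0.553 0.246 0.151]
-30 0.12 0.08 [ 64.9  27.7 -49.7  77.1 -67.4 103.4] 0.0 [0.486 0.289 0.151]
-30 0.16 0.1 [ 69.   24.2 -47.7  71.2 -69.9 108.8] 0.0 [0.469 0.3   0.191]
-25 0.005 0 [ 45.5  39.1 -54.1 108.4 -66.1  86.6] 0.0 [0.554 0.248 0.036]
-25 0.05 0 [ 46.5  33.9 -54.  104.9 -64.5  92.2] 0.0 [0.554 0.248 0.081]
-25 0.12 0 [ 48.6  26.3 -52.7  98.7 -63.  101.8] 0.0 [0.554 0.248 0.151]
-25 0.12 0.08 [ 62.5  25.7 -53.9  85.2 -65.6 101.2] 0.0 [0.483 0.285 0.151]
-25 0.16 0.1 [ 67.3  21.8 -52.2  78.2 -67.4 107.1] 0.0 [0.465 0.294 0.191]
-22 0.005 0 [ 43.1  38.8 -55.4 114.  -66.7  85.7] 0.0 [0.554 0.248 0.036]
-22 0.05 0 [ 44.2  33.4 -55.3 110.8 -64.6  91.2] 0.0 [0.554 0.248 0.081]
-22 0.12 0 [ 46.2  25.5 -54.2 104.4 -62.1 100.9] 0.0 [0.554 0.248 0.151]
-22 0.12 0.08 [ 60.6  24.6 -56.3  90.6 -64.7  99.9] 0.0 [0.481 0.282 0.151]
-22 0.16 0.1 [ 65.8  20.4 -54.8  83.  -66.1 106. ] 0.0 [0.463 0.29  0.191]
-18 0.005 0 [ 42.5  38.6 -55.9 116.6 -67.2  86.4] 0.0107 [0.554 0.249 0.036]
-18 0.05 0 [ 41.7  32.9 -56.5 116.6 -64.8  90.9] 0.0042 [0.554 0.249 0.081]
-18 0.12 0 [ 42.6  24.6 -55.8 112.4 -61.1  99.6] 0.0 [0.554 0.249 0.151]
-18 0.12 0.08 [ 57.3  23.2 -59.1  98.6 -63.7  98.2] 0.0 [0.48  0.277 0.151]
-18 0.16 0.1 [ 63.   18.6 -58.   90.2 -64.3 104.6] 0.0 [0.461 0.284 0.191]
```

```bash
python3 steer.py '[[0,0,0,-0.01,0,0,-8],[0,0,0,-0.02,0,0,-16],[0,0,0,-0.03,0,0,-24],[0,0,0,-0.03,0,0,-32],[0,0,0,-0.03,0,0,-40],[0,0,0,-0.03,0,0,-48],[0,0,0,-0.03,0,0,-56],[0,0,0,-0.03,0,0,-64]]'; python3 -c "
from h import *
print(r.sense()['joints'].round(1))"
```

```text
time_s: 6.65
tcp_pos: [0.4516, 0.2071, 0.2719]
ee_rot: [[-0.125, -0.785, 0.606], [-0.989, 0.148, -0.012], [-0.08, -0.601, -0.795]]
wrist_force: [0.7, -0.3, -1.7]
gripper_width: 0.465
gripper_force: 30.0
[  52.7   -6.5  -52.1   58.5  -35.  -108.2]
```

```bash
for i in 1; do :; done; python3 steer.py '[[0,0,0,0,0,0,-8.5],[0,0,0,0,0,0,-17],[0,0,0,0,0,0,-25.5],[0,0,0,0,0,0,-34],[0,0,0,0,0,0,-42.5],[0,0,0,0,0,0,-51],[0,0,0,0,0,0,-59.5],[0,0,0,0,0,0,-68]]'; python3 steer.py '[[0,0,0,0,0,0,-8.5],[0,0,0,0,0,0,-17],[0,0,0,0,0,0,-25.5],[0,0,0,0,0,0,-34],[0,0,0,0,0,0,-42.5],[0,0,0,0,0,0,-51],[0,0,0,0,0,0,-59.5],[0,0,0,0,0,0,-68]]';python3 steer.py '[[0,0,0,0,0,0,-8.5],[0,0,0,0,0,0,-17],[0,0,0,0,0,0,-25.5],[0,0,0,0,0,0,-34],[0,0,0,0,0,0,-42.5],[0,0,0,0,0,0,-42.5]]'; python3 - <<'E'
from ik import *
q=r.sense()['joints'];print(q.round(1))
p,R=place(.14,-25,0); t,c=ik(p,R,np.array([48,26,-53,99,-63,101.]));print(t,c)
rel(p,R)
for k in (.25,.5,.75,1): rel(*fk(q+k*(t-q),PP,S))
E
```

```text
time_s: 7.45
tcp_pos: [0.4516, 0.2071, 0.272]
ee_rot: [[0.681, -0.41, 0.606], [-0.507, -0.862, -0.012], [0.528, -0.299, -0.795]]
wrist_force: [0.8, 0.0, -0.9]
gripper_width: 0.463
gripper_force: 30.0
time_s: 8.25
tcp_pos: [0.4516, 0.2071, 0.2719]
ee_rot: [[0.635, 0.478, 0.606], [0.609, -0.793, -0.012], [0.475, 0.377, -0.795]]
wrist_force: [0.2, -0.3, -1.6]
gripper_width: 0.463
gripper_force: 30.0
time_s: 8.85
tcp_pos: [0.4517, 0.2072, 0.2722]
ee_rot: [[0.15, 0.781, 0.607], [0.984, -0.18, -0.012], [0.1, 0.599, -0.795]]
wrist_force: [-0.4, -0.0, -1.4]
gripper_width: 0.466
gripper_force: 30.0
[ 52.7  -6.5 -52.1  58.5 -35.   70. ]
[ 49.19745402  24.32050085 -52.0852913   96.69781585 -62.74397629
 104.74695185] 7.810715335691138e-09
shift [0.0449 0.0115 0.1421] rot [ -8.04 -36.29 -79.51] |d| 0.149 |w| 87.8
shift [-0.0018  0.0074  0.0384] rot [ -3.27 -10.41 -19.78] |d| 0.039 |w| 22.6
shift [0.0048 0.0142 0.0733] rot [ -5.45 -20.01 -39.73] |d| 0.075 |w| 44.8
shift [0.0206 0.0169 0.1073] rot [ -6.9  -28.68 -59.7 ] |d| 0.111 |w| 66.6
shift [0.0449 0.0115 0.1421] rot [ -8.04 -36.29 -79.51] |d| 0.149 |w| 87.8
```

```bash
python3 steer.py '[[0,-0.001,0.003,0.013,-1.2,-3.8,-7],[0,-0.002,0.005,0.026,-2.3,-7.2,-13.5],[0,-0.001,0.008,0.039,-3.3,-10.4,-19.8],[0,0,0.01,0.05,-4,-13.6,-26.4],[0,0.002,0.012,0.061,-4.8,-16.8,-33],[0,0.005,0.014,0.073,-5.4,-20,-39.7],[0,0.01,0.015,0.085,-6,-23,-46.4],[0,0.015,0.016,0.096,-6.5,-25.9,-53]]'; python3 - <<'E'
from ik import *
q=r.sense()['joints'];print(q.round(1))
p,R=place(.14,-25,0); rel(p,R)
E
```

```text
time_s: 9.65
tcp_pos: [0.5255, 0.219, 0.2072]
ee_rot: [[-0.247, 0.647, 0.721], [0.635, 0.67, -0.384], [-0.732, 0.363, -0.577]]
wrist_force: [-0.4, 0.9, -0.4]
gripper_width: 0.467
gripper_force: 30.0
[ 49.6  14.4 -52.3  85.1 -53.2  92.5]
shift [0.038  0.0241 0.0305] rot [ -2.82 -10.04 -26.45] |d| 0.054 |w| 28.4
```

```bash
python3 steer.py '[[0,0.01,0.006,0.008,-0.7,-2.6,-7],[0,0.02,0.012,0.016,-1.5,-5.2,-14],[0,0.03,0.018,0.024,-2.2,-7.8,-21],[0,0.038,0.024,0.0305,-2.8,-10,-26.4],[0,0.038,0.024,0.0305,-2.8,-10,-26.4],[0,0.038,0.024,0.0305,-2.8,-10,-26.4]]'; python3 - <<'E'
from ik import *
q=r.sense()['joints'];print(q.round(1))
p,R=place(.14,-25,0); rel(p,R); p,R=place(.05,-25,0); rel(p,R)
c=cap("scene"); save(c,"pics/hold.png"); M=pts(c); X=c["pixels"].astype(int)
im=c["pixels"][130:280,180:330,::-1]; cv2.imwrite("pics/hold.png",cv2.resize(im,None,fx=4,fy=4,interpolation=2))
E
```

```text
time_s: 10.25
tcp_pos: [0.5535, 0.2469, 0.1712]
ee_rot: [[-0.372, 0.466, 0.803], [0.203, 0.885, -0.42], [-0.906, 0.007, -0.423]]
wrist_force: [0.2, -0.3, -1.1]
gripper_width: 0.466
gripper_force: 30.0
[ 48.1  24.4 -52.3  97.8 -62.4 104.1]
shift [0.0006 0.0007 0.0001] rot [-0.07 -0.16 -0.33] |d| 0.001 |w| 0.4
shift [0.0821 0.0001 0.0382] rot [-0.07 -0.16 -0.33] |d| 0.091 |w| 0.4
```

View pics/hold.png

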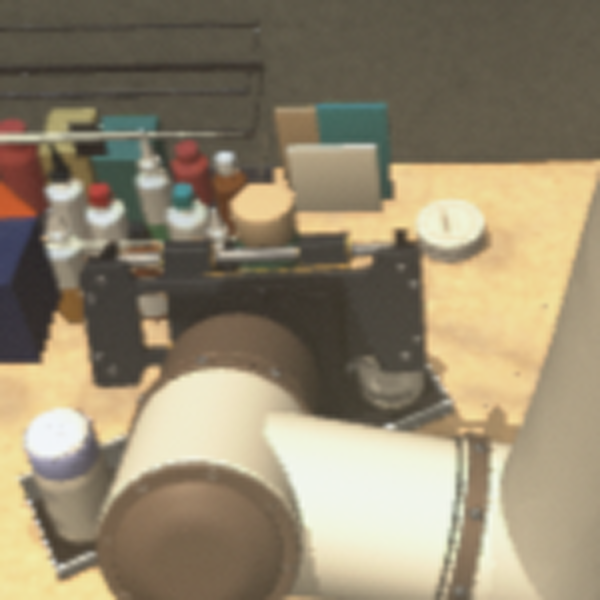

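The picture shows the stopper at (262,215) level above the gripper, the balm jar at (62,480), and the bottle behind and right of the gripper body at (390,380). Next I check the jar tilt from the depth points, then lower it.

```bash
python3 - <<'E'
from ik import *
for n in ("scene","top"):
    c=cap(n); M=pts(c); X,Y,ZZ=[M[...,i] for i in range(3)]
    b=(abs(X-.5405)<.03)&(abs(Y-.2545)<.03)&(ZZ>.212)&(ZZ<.25); q=M[b]
    if len(q)>5:
        A=np.c_[q[:,:2]-q[:,:2].mean(0),np.ones(len(q))]; w=np.linalg.lstsq(A,q[:,2],rcond=None)[0]
        print(n,len(q),q.mean(0).round(4),q.min(0).round(3),q.max(0).round(3),"slope",w.round(3))
    for l,(x0,x1,y0,y1,z0,z1) in (("flux",(.5,.59,.13,.22,.085,.11)),("tin",(.5,.59,.325,.372,.028,.045))):
        b=(X>x0)&(X<x1)&(Y>y0)&(Y<y1)&(ZZ>z0)&(ZZ<z1); 
        if b.sum()>5: print(l,b.sum(),M[b].mean(0).round(3),M[b].min(0).round(3),M[b].max(0).round(3))
E
```

```text
scene 203 [0.5347 0.2546 0.2258] [0.52  0.235 0.212] [0.558 0.271 0.232] slope [ 0.252 -0.085  0.226]
tin 7 [0.579 0.366 0.032] [0.577 0.363 0.028] [0.582 0.371 0.036]
top 153 [0.5372 0.2523 0.2257] [0.522 0.234 0.212] [0.558 0.271 0.233] slope [0.178 0.063 0.226]
flux 64 [0.539 0.178 0.096] [0.527 0.166 0.086] [0.553 0.191 0.101]
```

```bash
python3 steer.py '[[0,0.018,0,0.008,0,0,0],[0,0.036,0,0.017,0,0,0],[0,0.056,0,0.026,0,0,0],[0,0.074,0,0.0345,0,0,0],[0,0.082,0,0.0382,0,0,0],[0,0.082,0,0.0382,0,0,0],[0,0.082,0,0.0382,0,0,0]]'; python3 - <<'E'
from ik import *
for h in (.012,.004):
    p,R=place(h,-25,0); rel(p,R)
E
```

```text
time_s: 11.1
tcp_pos: [0.5543, 0.2478, 0.0827]
ee_rot: [[-0.37, 0.465, 0.805], [0.201, 0.886, -0.419], [-0.907, 0.007, -0.421]]
wrist_force: [1.5, 0.4, -1.4]
gripper_width: 0.466
gripper_force: 30.0
shift [ 0.0365 -0.0008  0.0165] rot [ 0.02 -0.01 -0.28] |d| 0.04 |w| 0.3
shift [ 0.0438 -0.0008  0.0199] rot [ 0.02 -0.01 -0.28] |d| 0.048 |w| 0.3
```

```bash
python3 - <<'E'
from ik import *
for n in ("scene","top"):
    c=cap(n); M=pts(c); X,Y,ZZ=[M[...,i] for i in range(3)]
    b=(abs(X-.5405)<.024)&(abs(Y-.2545)<.024)&(ZZ>.125)&(ZZ<.16); q=M[b]
    for it in range(4):
        A=np.c_[q[:,0]-.5405,q[:,1]-.2545,np.ones(len(q))]; w=np.linalg.lstsq(A,q[:,2],rcond=None)[0]
        res=q[:,2]-A@w; q=q[res>-.0015] if it<3 else q
    print(n,len(q),w.round(3),q.min(0).round(3),q.max(0).round(3),res.std())
E
```

```text
scene 83 [0.054 0.001 0.141] [0.521 0.237 0.138] [0.555 0.27  0.144] 0.001094645073815017
top 20 [-0.273  0.099  0.142] [0.54  0.236 0.136] [0.56  0.264 0.142] 0.0011429200416699316
```

```bash
python3 steer.py '[[0,0.012,0,0.0055,0,0,0],[0,0.024,0,0.011,0,0,0],[0,0.036,0,0.0165,0,0,0],[0,0.0425,0,0.0193,0,0,0],[0,0.0425,0,0.0193,0,0,0],[0,0.0425,0,0.0193,0,0,0]]'; python3 -c "
from ik import *
rel(*place(.004,-25,0))"
```

```text
time_s: 11.8
tcp_pos: [0.5536, 0.2479, 0.0342]
ee_rot: [[-0.372, 0.464, 0.804], [0.2, 0.886, -0.419], [-0.906, 0.004, -0.422]]
wrist_force: [-0.1, 1.4, -1.6]
gripper_width: 0.463
gripper_force: 30.0
shift [-0.0004 -0.0003  0.    ] rot [-0.04 -0.1  -0.15] |d| 0.001 |w| 0.2
```

```bash
python3 steer.py '[[0,0.001,0,0.0005,0,0,0],[0,0.002,0,0.001,0,0,0],[0,0.002,0,0.001,0,0,0],[0,0.002,0,0.001,0,0,0]]'; python3 steer.py '[[0,0.001,0,0.0005,0,0,0],[0,0.002,0,0.001,0,0,0],[0,0.002,0,0.001,0,0,0]]'
```

```text
time_s: 12.2
tcp_pos: [0.5539, 0.2481, 0.0332]
ee_rot: [[-0.37, 0.464, 0.805], [0.2, 0.886, -0.419], [-0.907, 0.006, -0.421]]
wrist_force: [0.2, -0.1, -0.5]
gripper_width: 0.464
gripper_force: 30.0
time_s: 12.5
tcp_pos: [0.5544, 0.2483, 0.0331]
ee_rot: [[-0.366, 0.463, 0.807], [0.198, 0.886, -0.418], [-0.909, 0.007, -0.416]]
wrist_force: [-5.8, -0.7, 7.6]
gripper_width: 0.461
gripper_force: 30.0
```

```bash
python3 steer.py '[[0.5,0,0,0,0,0,0],[0.55,0,0,0,0,0,0],[0.6,0,0,0,0,0,0],[0.6,0,0,0,0,0,0],[0.6,0,0,0,0,0,0]]'; python3 steer.py '[[0.6,0,0,-0.02,0,0,0],[0.6,0,0,-0.05,0,0,0],[0.6,0,0,-0.085,0,0,0],[0.6,0,0,-0.12,0,0,0],[0.6,0,0,-0.12,0,0,0],[0.6,0,0,-0.12,0,0,0]]'; python3 - <<'E'
from ik import *
print(r.sense()["joints"].round(1))
c=cap("top"); M=pts(c); X,Y,ZZ=[M[...,i] for i in range(3)]
b=(abs(X-.5405)<.03)&(abs(Y-.2545)<.03)&(ZZ>.078)&(ZZ<.11); q=M[b]; print(len(q),q.mean(0),q.min(0),q.max(0))
im=c["pixels"][150:240,180:310,::-1]; cv2.imwrite("pics/placed.png",cv2.resize(im,None,fx=5,fy=5,interpolation=2))
E
```

```text
time_s: 13.0
tcp_pos: [0.5546, 0.2483, 0.0316]
ee_rot: [[-0.369, 0.464, 0.805], [0.199, 0.886, -0.419], [-0.908, 0.006, -0.419]]
wrist_force: [-0.2, -0.4, 5.8]
gripper_width: 0.592
gripper_force: 0.0
time_s: 13.6
tcp_pos: [0.4567, 0.2994, 0.0809]
ee_rot: [[-0.372, 0.462, 0.805], [0.2, 0.887, -0.417], [-0.906, 0.006, -0.422]]
wrist_force: [-0.1, 0.6, 0.1]
gripper_width: 0.602
gripper_force: 0.0
[ 64.5  33.6 -55.9  87.9 -65.   90.1]
113 [0.53714777 0.25475264 0.08665531] [0.51981684 0.23732602 0.07821728] [0.55768367 0.27316857 0.09244165]
```

View pics/placed.png

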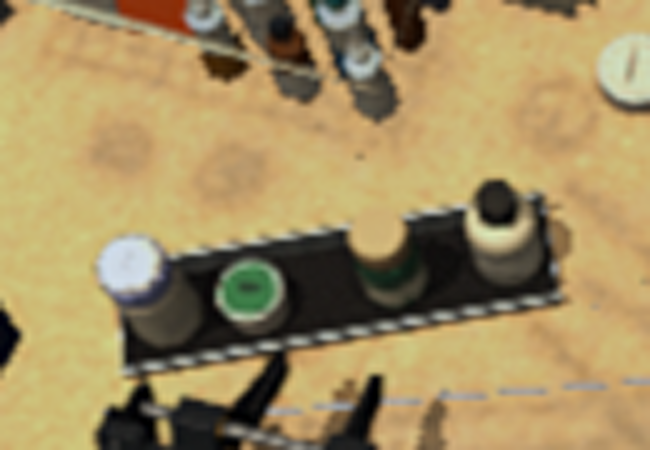

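The picture shows the jar standing upright in the gap (stopper at (378,232)), with the tin (250,290) and the bottle (497,225) undisturbed. Next I plan the brush.

```bash
cat >> h.py <<'E'
kx=nrm([.838,-.546,0]); ky=np.array([-kx[1],kx[0],0]); a12=np.radians(12)
bx=np.sin(a12)*kx+np.cos(a12)*Z; bz=-np.cos(a12)*kx+np.sin(a12)*Z; by=np.cross(bz,bx)
Gb=np.array([.4885,-.248,.131]); gm=.028
def bpick(beta,flip,up=0,back=0):
    b=np.radians(beta); d=-np.cos(b)*bz-np.sin(b)*bx; R=frame(d,flip*by)
    return Gb+.015*d+up*bx-back*d,R
def blay(beta,flip,s,h=0,gx=.012):
    b=np.radians(beta); x=s*ra; d=-np.cos(b)*Z-np.sin(b)*x; R=frame(d,flip*np.cross(Z,x))
    return rc+s*gx*ra+.0315*Z+.015*d+h*Z,R
E
python3 - <<'E'
from ik import *
for beta in (0,15,30,45):
  for flip in (1,-1):
    print(beta,flip,"PICK",[q.round(0).tolist() for q in allik(*bpick(beta,flip),16)])
    for s in (1,-1): print("   LAY",s,[q.round(0).tolist() for q in allik(*blay(beta,flip,s),16)])
E
```

```text
0 1 PICK []
   LAY 1 [[20.0, 23.0, -34.0, -0.0, -33.0, -55.0]]
   LAY -1 [[18.0, 22.0, -36.0, -0.0, -32.0, 126.0]]
0 -1 PICK []
   LAY 1 [[20.0, 23.0, -34.0, -0.0, -33.0, 125.0]]
   LAY -1 [[18.0, 22.0, -36.0, -0.0, -32.0, -54.0]]
15 1 PICK [[-52.0, 21.0, -54.0, -157.0, -49.0, 84.0]]
   LAY 1 [[25.0, 28.0, -31.0, 11.0, -45.0, -68.0]]
   LAY -1 [[10.0, 21.0, -33.0, -23.0, -28.0, 154.0]]
15 -1 PICK [[-52.0, 21.0, -54.0, -157.0, -49.0, -96.0]]
   LAY 1 [[25.0, 28.0, -31.0, 11.0, -45.0, 112.0]]
   LAY -1 [[10.0, 21.0, -33.0, -23.0, -28.0, -26.0]]
30 1 PICK []
   LAY 1 [[28.0, 33.0, -26.0, 15.0, -58.0, -75.0]]
   LAY -1 [[-4.0, 22.0, -28.0, -50.0, -34.0, -170.0]]
30 -1 PICK []
   LAY 1 [[28.0, 33.0, -26.0, 15.0, -58.0, 105.0]]
   LAY -1 [[-4.0, 22.0, -28.0, -50.0, -34.0, 10.0]]
45 1 PICK []
   LAY 1 [[31.0, 40.0, -21.0, 18.0, -71.0, -78.0]]
   LAY -1 [[-19.0, 27.0, -27.0, -68.0, -47.0, -142.0]]
45 -1 PICK []
   LAY 1 [[31.0, 40.0, -21.0, 18.0, -71.0, 102.0]]
   LAY -1 [[-19.0, 27.0, -27.0, -68.0, -47.0, 38.0]]
```

```bash
sed -i 's/gm=.028/gm=.032/; s/gx=.012/gx=.015/; s/Gb=np.array(.*); gm/Gb=np.array([.4885,-.248,.131])+.004*bx; gm/' h.py; cat >> ik.py <<'E'
def wr(q):
    P0=PP.copy(); P0[5]=P0[8]=P0[9]=0; a=fk(q,P0,S)[0]; P0[8]=PP[8]; b=fk(q,P0,S)[0]; return np.r_[a,b].round(2)
E
python3 - <<'E'
from ik import *
q0=r.sense()['joints']
p,R=bpick(15,1,0,.10); qa,c=ik(p,R,np.array([-52,21,-54,-157,-49,84.])); print("pre",qa.round(1),c,p.round(3),wr(qa))
p,R=bpick(15,1); qb,c=ik(p,R,qa); print("pick",qb.round(1),c,p.round(3),wr(qb))
for u in (.05,.11,.15):
    p,R=bpick(15,1,u); qc,c=ik(p,R,qb); print("up",u,qc.round(1),c,p.round(3),wr(qc))
p,R=blay(15,1,-1,.12); qd,c=ik(p,R,np.array([10,21,-33,-23,-28,154.])); print("lay",qd.round(1),c,p.round(3),wr(qd))
mid=np.array([10,-5,-45,-30,-60,90.])
print("mid",fk(mid,PP,S)[0].round(3),fk(mid,PP,S)[1][:,2].round(2),wr(mid))
for k in np.linspace(0,1,7): q=q0+k*(qa-q0); print("tr",q.round(0),fk(q,PP,S)[0].round(2),wr(q))
for k in np.linspace(0,1,6): q=qc+k*(qd-qc); p,R=fk(q,PP,S); print("lay tr",q.round(0),p.round(2),wr(q))
E
```

```text
pre [ -55.7    2.6  -57.1 -144.5  -36.2   70.8] 2.680216691445816e-13 [ 0.426 -0.207  0.174] [ 0.13 -0.19  0.37  0.19 -0.05  0.32]
pick [ -51.9   19.7  -53.9 -157.2  -47.7   82.9] 4.490005130699474e-10 [ 0.5   -0.256  0.128] [ 0.19 -0.24  0.29  0.27 -0.1   0.28]
up 0.05 [ -49.7   10.9  -47.3 -152.4  -33.4   74.1] 1.172978995791894e-09 [ 0.509 -0.261  0.177] [ 0.21 -0.25  0.36  0.28 -0.11  0.32]
up 0.11 [ -44.8    3.4  -36.7 -139.9  -16.2   56.4] 1.1368040319572108e-08 [ 0.52  -0.268  0.236] [ 0.25 -0.25  0.46  0.29 -0.11  0.38]
up 0.15 [ -41.8    0.8  -32.2 -135.1  -10.2   49.2] 0.009118588905006634 [ 0.527 -0.273  0.275] [ 0.26 -0.24  0.5   0.29 -0.11  0.41]
lay [ 10.7   8.8 -28.  -15.2 -43.3 144.3] 1.9648884702672685e-09 [ 0.468 -0.012  0.137] [ 0.41  0.08  0.47  0.42 -0.08  0.44]
mid [0.187 0.03  0.116] [-0.17  0.41 -0.9 ] [ 0.26  0.05  0.46  0.24 -0.1   0.4 ]
tr [ 64.  34. -56.  88. -65.  90.] [0.46 0.29 0.08] [0.14 0.28 0.21 0.21 0.42 0.21]
tr [ 44.  28. -56.  49. -60.  87.] [ 0.41 -0.04  0.08] [0.22 0.21 0.24 0.38 0.22 0.25]
tr [ 24.  23. -56.  10. -55.  84.] [ 0.18 -0.14  0.05
[... 311 characters left out ...]
  0.28]
tr [ -56.    3.  -57. -144.  -36.   71.] [ 0.43 -0.21  0.17] [ 0.13 -0.19  0.37  0.19 -0.05  0.32]
lay tr [ -42.    1.  -32. -135.  -10.   49.] [ 0.53 -0.27  0.27] [ 0.26 -0.24  0.5   0.29 -0.11  0.41]
lay tr [ -31.    2.  -31. -111.  -17.   68.] [ 0.55 -0.17  0.23] [ 0.31 -0.19  0.5   0.27 -0.1   0.38]
lay tr [-21.   4. -30. -87. -23.  87.] [ 0.53 -0.08  0.19] [ 0.36 -0.14  0.49  0.27 -0.11  0.36]
lay tr [-10.   6. -30. -63. -30. 106.] [ 0.5  -0.02  0.16] [ 0.39 -0.07  0.49  0.29 -0.13  0.37]
lay tr [  0.   7. -29. -39. -37. 125.] [ 0.47 -0.01  0.13] [ 0.41  0.    0.48  0.35 -0.12  0.4 ]
lay tr [ 11.   9. -28. -15. -43. 144.] [ 0.47 -0.01  0.14] [ 0.41  0.08  0.47  0.42 -0.08  0.44]
```

```bash
cat >> ik.py <<'E'
def path(qt,n,q0=None):
    q0=r.sense()['joints'] if q0 is None else q0
    p0,R0=fk(q0,PP,S)
    for i in range(1,n+1):
        q=q0+(qt-q0)*i/n; p,R=fk(q,PP,S); 
        d=R0.T@(p-p0); w=Ro.from_matrix(R0.T@R).as_rotvec(degrees=True); print(i,d.round(3).tolist(),w.round(1).tolist(),"tcp",p.round(2),"z",R[:,2].round(2))
E
python3 - <<'E'
from ik import *
p,R=blay(15,1,-1,.25); qA,c=ik(p,R,np.array([10,5,-25,-15,-50,144.])); print(qA.round(1),c,p,wr(qA))
path(qA,14)
E
```

```text
[ 11.    1.1 -17.3 -11.8 -61.2 138.6] 9.32832295056428e-12 [ 0.46759384 -0.01158651  0.26701111] [ 0.4   0.08  0.6   0.42 -0.08  0.57]
1 [-0.041, -0.027, 0.032] [7.7, 0.8, 5.8] tcp [0.49 0.25 0.1 ] z [ 0.73 -0.53 -0.44]
2 [-0.076, -0.06, 0.058] [15.2, 2.4, 11.6] tcp [0.51 0.2  0.12] z [ 0.63 -0.62 -0.47]
3 [-0.105, -0.096, 0.079] [22.4, 4.7, 17.6] tcp [0.52 0.15 0.14] z [ 0.52 -0.68 -0.52]
4 [-0.127, -0.134, 0.094] [29.1, 7.7, 23.7] tcp [0.52 0.11 0.15] z [ 0.41 -0.71 -0.57]
5 [-0.143, -0.171, 0.104] [35.2, 11.3, 30.0] tcp [0.52 0.07 0.16] z [ 0.29 -0.71 -0.64]
6 [-0.154, -0.204, 0.108] [40.6, 15.5, 36.5] tcp [0.51 0.04 0.17] z [ 0.19 -0.68 -0.71]
7 [-0.161, -0.233, 0.107] [45.2, 20.2, 43.3] tcp [0.5  0.01 0.18] z [ 0.1  -0.62 -0.78]
8 [-0.165, -0.256, 0.104] [48.8, 25.3, 50.2] tcp [ 0.49 -0.01  0.18] z [ 0.03 -0.53 -0.85]
9 [-0.169, -0.273, 0.097] [51.3, 30.7, 57.3] tcp [ 0.48 -0.02  0.19] z [-0.02 -0.43 -0.9 ]
10 [-0.174, -0.282, 0.089] [52.6, 36.3, 64.6] tcp [ 0.47 -0.03  0.19] z [-0.04 -0.3  -0.95]
11 [-0.182, -0.285, 0.081] [52.6, 42.1, 72.0] tcp [ 0.46 -0.03  0.21] z [-0.03 -0.17 -0.98]
12 [-0.194, -0.283, 0.071] [51.2, 47.7, 79.5] tcp [ 0.46 -0.03  0.22] z [ 0.01 -0.04 -1.  ]
13 [-0.212, -0.276, 0.062] [48.4, 53.2, 86.9] tcp [ 0.46 -0.02  0.24] z [ 0.07  0.09 -0.99]
14 [-0.236, -0.266, 0.052] [44.1, 58.4, 94.1] tcp [ 0.47 -0.01  0.27] z [ 0.15  0.21 -0.97]
```

```bash
python3 steer.py '[[0.6,-0.04,0,-0.02,0,0,0],[0.6,-0.08,0,-0.04,0,0,0],[0.6,-0.12,0,-0.06,0,0,0],[0.6,-0.145,0,-0.07,0,0,0],[0.6,-0.145,0,-0.07,0,0,0]]'; python3 - <<'E'
from ik import *
p,R=blay(15,1,-1,.25); qA,c=ik(p,R,np.array([10,5,-25,-15,-50,144.]))
path(qA,14)
E
```

```text
time_s: 14.15
tcp_pos: [0.4563, 0.2981, 0.245]
ee_rot: [[-0.368, 0.467, 0.804], [0.207, 0.884, -0.419], [-0.907, 0.012, -0.422]]
wrist_force: [0.3, -0.1, -1.2]
gripper_width: 0.599
gripper_force: 0.0
1 [-0.019, -0.034, 0.034] [7.1, 3.4, 5.3] tcp [0.48 0.25 0.25] z [ 0.72 -0.51 -0.48]
2 [-0.033, -0.069, 0.062] [13.8, 7.1, 10.8] tcp [0.49 0.2  0.25] z [ 0.62 -0.57 -0.54]
3 [-0.042, -0.105, 0.085] [20.1, 11.0, 16.5] tcp [0.5  0.16 0.24] z [ 0.51 -0.61 -0.6 ]
4 [-0.048, -0.14, 0.103] [25.8, 15.2, 22.4] tcp [0.5  0.12 0.24] z [ 0.4  -0.62 -0.67]
5 [-0.05, -0.172, 0.115] [31.0, 19.5, 28.6] tcp [0.49 0.08 0.24] z [ 0.3  -0.61 -0.74]
6 [-0.05, -0.201, 0.123] [35.5, 23.9, 35.0] tcp [0.48 0.05 0.23] z [ 0.21 -0.56 -0.8 ]
7 [-0.048, -0.225, 0.128] [39.4, 28.4, 41.7] tcp [0.48 0.03 0.23] z [ 0.13 -0.5  -0.86]
8 [-0.046, -0.244, 0.129] [42.6, 33.0, 48.6] tcp [0.47 0.01 0.23] z [ 0.07 -0.42 -0.91]
9 [-0.045, -0.258, 0.129] [45.1, 37.5, 55.7] tcp [0.46 0.   0.23] z [ 0.03 -0.32 -0.95]
10 [-0.046, -0.267, 0.128] [46.7, 42.0, 63.1] tcp [ 0.46 -0.01  0.23] z [ 0.01 -0.21 -0.98]
11 [-0.05, -0.272, 0.126] [47.5, 46.3, 70.6] tcp [ 0.45 -0.01  0.23] z [ 0.01 -0.1  -0.99]
12 [-0.058, -0.273, 0.125] [47.4, 50.5, 78.2] tcp [ 0.46 -0.01  0.24] z [ 0.04  0.01 -1.  ]
13 [-0.07, -0.271, 0.124] [46.4, 54.5, 86.0] tcp [ 0.46 -0.01  0.25] z [ 0.09  0.11 -0.99]
14 [-0.087, -0.266, 0.123] [44.3, 58.2, 93.7] tcp [ 0.47 -0.01  0.27] z [ 0.15  0.21 -0.97]
```

```bash
python3 steer.py '[[0.42,-0.015,-0.026,0.026,5.3,2.5,4],[0.42,-0.028,-0.055,0.05,11,5.5,8.5],[0.42,-0.036,-0.08,0.068,16,8.3,12.7],[0.42,-0.042,-0.105,0.085,20.1,11,16.5],[0.42,-0.046,-0.13,0.098,24.4,14.2,21],[0.42,-0.049,-0.155,0.108,28.5,17.3,25.5],[0.42,-0.05,-0.178,0.117,32.2,20.5,30],[0.42,-0.05,-0.201,0.123,35.5,23.9,35]]'; python3 - <<'E'
from ik import *
q=r.sense()['joints']; print(q.round(1))
p,R=bpick(15,1,0.03,.12); qa,c=ik(p,R,np.array([-52,5,-54,-145,-40,75.])); print("pre",qa.round(1),c,p.round(3))
path(qa,20)
E
```

```text
time_s: 14.95
tcp_pos: [0.4791, 0.0565, 0.233]
ee_rot: [[-0.121, 0.972, 0.203], [0.793, 0.218, -0.569], [-0.597, 0.092, -0.797]]
wrist_force: [-0.7, -0.0, -0.6]
gripper_width: 0.424
gripper_force: 0.0
[ 44.6  10.1 -36.3  36.8 -66.3 124.3]
pre [ -49.6   -7.2  -49.9 -134.   -20.6   53.5] 5.16984829997128e-13 [ 0.416 -0.201  0.212]
1 [-0.006, -0.044, 0.04] [7.8, 5.8, 11.1] tcp [0.45 0.02 0.2 ] z [ 0.07 -0.5  -0.86]
2 [-0.004, -0.088, 0.069] [15.4, 11.2, 22.8] tcp [ 0.41 -0.01  0.17] z [-0.05 -0.4  -0.92]
3 [0.005, -0.128, 0.089] [22.8, 16.2, 35.0] tcp [ 0.37 -0.02  0.15] z [-0.13 -0.27 -0.95]
4 [0.018, -0.162, 0.101] [30.1, 20.9, 47.5] tcp [ 0.34 -0.03  0.12] z [-0.18 -0.13 -0.97]
5 [0.035, -0.189, 0.106] [37.3, 25.3, 60.5] tcp [ 0.31 -0.02  0.11] z [-0.2   0.02 -0.98]
6 [0.053, -0.207, 0.106] [44.4, 29.5, 73.7] tcp [ 0.29 -0.01  0.1 ] z [-0.17  0.16 -0.97]
7 [0.07, -0.216, 0.102] [51.4, 33.4, 87.1] tcp [0.28 0.   0.09] z [-0.11  0.28 -0.95]
8 [0.085, -0.217, 0.095] [58.4, 37.2, 100.7] tcp [0.28 0.02 0.08] z [-0.02  0.39 -0.92]
9 [0.095, -0.21, 0.088] [65.4, 40.8, 114.4] tcp [0.28 0.03 
[... 349 characters left out ...]
p [0.35 0.03 0.12] z [ 0.61  0.42 -0.67]
14 [0.045, -0.119, 0.081] [-67.5, -39.7, -119.1] tcp [0.37 0.02 0.13] z [ 0.71  0.32 -0.62]
15 [0.015, -0.104, 0.088] [-60.8, -35.9, -105.2] tcp [ 0.39 -0.01  0.14] z [ 0.79  0.2  -0.58]
16 [-0.02, -0.093, 0.097] [-54.2, -32.5, -91.0] tcp [ 0.41 -0.04  0.16] z [ 0.84  0.07 -0.53]
17 [-0.058, -0.089, 0.108] [-48.0, -29.5, -76.7] tcp [ 0.42 -0.08  0.17] z [ 0.86 -0.08 -0.5 ]
18 [-0.099, -0.092, 0.121] [-42.0, -26.9, -62.1] tcp [ 0.43 -0.12  0.19] z [ 0.85 -0.22 -0.48]
19 [-0.14, -0.102, 0.134] [-36.3, -24.6, -47.4] tcp [ 0.42 -0.16  0.2 ] z [ 0.81 -0.36 -0.46]
20 [-0.181, -0.119, 0.146] [-30.8, -22.8, -32.5] tcp [ 0.42 -0.2   0.21] z [ 0.75 -0.49 -0.45]
```

```bash
python3 - <<'E'
from ik import *
A=np.array([8,0,-20,-15,-55,125.]); print(wr(A)); path(A,8)
p,R=bpick(15,1,0.03,.12); qa,c=ik(p,R,np.array([-52,5,-54,-145,-40,75.]))
print(); path(qa,18,A)
E
```

```text
[ 0.39  0.05  0.59  0.39 -0.1   0.55]
1 [-0.014, -0.015, 0.018] [4.4, 5.9, 8.0] tcp [0.47 0.03 0.22] z [ 0.12 -0.49 -0.86]
2 [-0.023, -0.028, 0.03] [8.2, 11.8, 16.2] tcp [0.46 0.01 0.22] z [ 0.06 -0.4  -0.91]
3 [-0.03, -0.038, 0.038] [11.5, 17.9, 24.5] tcp [ 0.45 -0.    0.22] z [ 0.03 -0.29 -0.96]
4 [-0.036, -0.043, 0.042] [14.1, 24.0, 32.9] tcp [ 0.45 -0.01  0.22] z [ 0.02 -0.17 -0.98]
5 [-0.042, -0.044, 0.042] [16.1, 30.2, 41.3] tcp [ 0.45 -0.01  0.22] z [ 0.04 -0.06 -1.  ]
6 [-0.049, -0.041, 0.038] [17.5, 36.4, 49.8] tcp [ 0.45 -0.02  0.23] z [ 0.08  0.06 -0.99]
7 [-0.059, -0.033, 0.031] [18.2, 42.6, 58.2] tcp [ 0.46 -0.02  0.24] z [ 0.15  0.16 -0.98]
8 [-0.074, -0.021, 0.021] [18.2, 48.8, 66.5] tcp [ 0.47 -0.02  0.26] z [ 0.24  0.25 -0.94]

1 [-0.012, -0.01, 0.013] [2.8, 3.8, 11.1] tcp [ 0.46 -0.02  0.24] z [ 0.26  0.32 -0.91]
2 [-0.021, -0.018, 0.023] [5.4, 7.5, 22.4] tcp [ 0.45 -0.01  0.23] z [ 0.31  0.38 -0.87]
3 [-0.027, -0.026, 0.032] [8.1, 11.4, 33.9] tcp [ 0.44 -0.01  0.22] z [ 0.36  0.42 -0.83]
4 [-0.03, -0.03, 0.038] [10.7, 15.3, 45.4] tcp [ 0.44 -0.01  0.21] z [ 0.42  0
[... 606 characters left out ...]
cp [ 0.45 -0.05  0.21] z [ 0.86  0.19 -0.48]
12 [-0.05, 0.027, 0.026] [36.8, 53.0, 137.3] tcp [ 0.46 -0.07  0.21] z [ 0.89  0.09 -0.45]
13 [-0.061, 0.043, 0.019] [41.7, 59.2, 147.9] tcp [ 0.46 -0.09  0.22] z [ 0.9  -0.01 -0.44]
14 [-0.074, 0.059, 0.012] [47.2, 65.8, 158.1] tcp [ 0.45 -0.11  0.22] z [ 0.9  -0.11 -0.42]
15 [-0.09, 0.074, 0.005] [-47.7, -65.0, -149.1] tcp [ 0.45 -0.13  0.22] z [ 0.88 -0.21 -0.42]
16 [-0.11, 0.088, -0.002] [-47.0, -62.4, -135.8] tcp [ 0.44 -0.15  0.22] z [ 0.85 -0.31 -0.42]
17 [-0.131, 0.101, -0.009] [-46.4, -59.8, -122.4] tcp [ 0.43 -0.18  0.21] z [ 0.8  -0.4  -0.44]
18 [-0.155, 0.112, -0.015] [-46.0, -57.1, -109.0] tcp [ 0.42 -0.2   0.21] z [ 0.75 -0.49 -0.45]
```

```bash
python3 steer.py '[[0.42,-0.01,-0.012,0.014,3.5,4.6,6.2],[0.42,-0.018,-0.022,0.024,6.3,9,12],[0.42,-0.024,-0.03,0.031,8.8,13,18],[0.42,-0.029,-0.036,0.036,11,17.2,24],[0.42,-0.034,-0.041,0.041,13.5,22,30],[0.42,-0.04,-0.044,0.042,15.1,27,37],[0.42,-0.045,-0.043,0.041,16.7,32.5,44],[0.42,-0.05,-0.04,0.037,17.6,37.3,51]]'; python3 - <<'E'
from ik import *
q=r.sense()['joints']; print(q.round(1))
p,R=bpick(15,1,0.03,.12); qa,c=ik(p,R,np.array([-52,5,-54,-145,-40,75.]))
A=np.array([8,0,-20,-15,-55,125.]); m=A+.3*(qa-A); path(m,8)
E
```

```text
time_s: 15.75
tcp_pos: [0.4541, -0.0127, 0.2298]
ee_rot: [[0.636, 0.766, 0.091], [0.763, -0.642, 0.071], [0.113, 0.025, -0.993]]
wrist_force: [-0.4, -0.1, -0.9]
gripper_width: 0.418
gripper_force: 0.0
[ 17.3   2.1 -23.8  -2.7 -57.9 124.1]
1 [-0.008, -0.01, 0.011] [2.9, 4.1, 9.1] tcp [ 0.44 -0.01  0.22] z [ 0.1   0.16 -0.98]
2 [-0.013, -0.018, 0.019] [5.7, 8.2, 18.4] tcp [ 0.43 -0.01  0.21] z [ 0.13  0.24 -0.96]
3 [-0.016, -0.024, 0.025] [8.4, 12.3, 27.7] tcp [ 0.43 -0.01  0.2 ] z [ 0.17  0.31 -0.94]
4 [-0.016, -0.029, 0.029] [11.0, 16.5, 37.0] tcp [ 0.42 -0.    0.2 ] z [ 0.23  0.37 -0.9 ]
5 [-0.014, -0.031, 0.03] [13.5, 20.8, 46.5] tcp [ 0.42 -0.    0.2 ] z [ 0.29  0.42 -0.86]
6 [-0.011, -0.029, 0.03] [16.0, 25.3, 55.9] tcp [ 0.43 -0.    0.2 ] z [ 0.36  0.45 -0.82]
7 [-0.008, -0.025, 0.027] [18.5, 29.8, 65.3] tcp [ 0.43 -0.    0.2 ] z [ 0.44  0.47 -0.77]
8 [-0.005, -0.018, 0.022] [21.1, 34.5, 74.6] tcp [ 0.44 -0.    0.21] z [ 0.52  0.47 -0.72]
```

```bash
python3 steer.py '[[0.42,-0.006,-0.008,0.009,2.2,3.2,7.2],[0.42,-0.011,-0.015,0.016,4.4,6.4,14.4],[0.42,-0.014,-0.02,0.021,6.6,9.7,21.7],[0.42,-0.016,-0.025,0.026,8.8,13,29],[0.42,-0.016,-0.029,0.029,10.7,16,36],[0.42,-0.014,-0.031,0.03,12.7,19.4,43.2],[0.42,-0.012,-0.03,0.03,14.6,23,50.5],[0.42,-0.011,-0.029,0.03,16.4,26.2,57.5]]'; python3 - <<'E'
from ik import *
q=r.sense()['joints']; print(q.round(1))
p,R=bpick(15,1,0.03,.12); qa,c=ik(p,R,np.array([-52,5,-54,-145,-40,75.]))
path(qa,16)
E
```

```text
time_s: 16.55
tcp_pos: [0.4272, -0.0004, 0.1977]
ee_rot: [[0.926, -0.041, 0.374], [-0.221, -0.864, 0.453], [0.305, -0.502, -0.809]]
wrist_force: [-0.2, -0.7, 0.1]
gripper_width: 0.423
gripper_force: 0.0
[ -2.9  -1.3 -27.8 -39.7 -47.5 107.9]
1 [-0.003, -0.0, 0.003] [2.6, 3.6, 10.2] tcp [0.43 0.   0.2 ] z [ 0.44  0.47 -0.77]
2 [-0.003, 0.0, 0.005] [5.2, 7.2, 20.5] tcp [0.43 0.   0.19] z [ 0.5   0.47 -0.72]
3 [-0.001, 0.002, 0.006] [8.0, 10.9, 30.8] tcp [0.43 0.   0.19] z [ 0.57  0.46 -0.68]
4 [0.003, 0.004, 0.005] [10.9, 14.7, 41.1] tcp [ 0.43 -0.    0.2 ] z [ 0.63  0.44 -0.64]
5 [0.008, 0.008, 0.003] [14.0, 18.5, 51.4] tcp [ 0.44 -0.01  0.2 ] z [ 0.7  0.4 -0.6]
6 [0.015, 0.014, -0.001] [17.3, 22.4, 61.6] tcp [ 0.44 -0.02  0.2 ] z [ 0.75  0.35 -0.56]
7 [0.022, 0.023, -0.007] [20.8, 26.4, 71.7] tcp [ 0.44 -0.03  0.2 ] z [ 0.8   0.28 -0.53]
8 [0.029, 0.033, -0.014] [24.7, 30.5, 81.8] tcp [ 0.45 -0.04  0.2 ] z [ 0.84  0.21 -0.5 ]
9 [0.036, 0.045, -0.022] [28.8, 34.6, 91.8] tcp [ 0.45 -0.06  0.21] z [ 0.87  0.13 -0.47]
10 [0.042, 0.059, -0.032] [33.4, 38.8, 101.5] tcp [ 0.45 -0.07  0.21] z [ 0.89  0.04 -0.45]
11 [0.046, 0.075, -0.042] [38.4, 43.1, 111.1] tcp [ 0.45 -0.09  0.21] z [ 0.9  -0.06 -0.44]
12 [0.049, 0.092, -0.054] [44.0, 47.4, 120.5] tcp [ 0.45 -0.11  0.21] z [ 0.89 -0.15 -0.43]
13 [0.049, 0.11, -0.066] [50.1, 51.8, 129.6] tcp [ 0.44 -0.13  0.21] z [ 0.87 -0.24 -0.43]
14 [0.048, 0.13, -0.079] [56.9, 56.1, 138.2] tcp [ 0.44 -0.16  0.21] z [ 0.84 -0.33 -0.43]
15 [0.044, 0.149, -0.092] [64.5, 60.5, 146.4] tcp [ 0.43 -0.18  0.21] z [ 0.8  -0.41 -0.44]
16 [0.037, 0.169, -0.105] [-71.1, -63.2, -150.0] tcp [ 0.42 -0.2   0.21] z [ 0.75 -0.49 -0.45]
```

```bash
python3 steer.py '[[0.42,-0.002,0,0.002,1.9,2.7,7.6],[0.42,-0.003,0,0.004,3.9,5.4,15.3],[0.42,-0.002,0.001,0.005,6,8.2,23],[0.42,-0.001,0.002,0.006,8,10.9,30.8],[0.42,0.002,0.004,0.005,10.2,13.8,38.5],[0.42,0.006,0.006,0.004,12.5,16.6,46.2],[0.42,0.01,0.01,0.002,14.8,19.5,54],[0.42,0.015,0.014,-0.001,17.3,22.4,61.6]]'; python3 - <<'E'
from ik import *
q=r.sense()['joints']; print(q.round(1))
p,R=bpick(15,1,0.03,.12); qa,c=ik(p,R,np.array([-52,5,-54,-145,-40,75.]))
path(qa,14)
E
```

```text
time_s: 17.35
tcp_pos: [0.4399, -0.0162, 0.1958]
ee_rot: [[0.29, -0.591, 0.752], [-0.937, -0.018, 0.348], [-0.192, -0.806, -0.56]]
wrist_force: [0.5, 0.1, -1.3]
gripper_width: 0.421
gripper_force: 0.0
[-20.6  -3.4 -35.9 -75.  -37.7  87.5]
1 [0.008, -0.003, -0.001] [2.5, 2.6, 7.3] tcp [ 0.44 -0.02  0.2 ] z [ 0.79  0.3  -0.53]
2 [0.016, -0.006, -0.004] [5.2, 5.1, 14.7] tcp [ 0.45 -0.03  0.2 ] z [ 0.82  0.25 -0.51]
3 [0.026, -0.009, -0.006] [7.9, 7.7, 22.0] tcp [ 0.45 -0.04  0.2 ] z [ 0.85  0.2  -0.49]
4 [0.037, -0.011, -0.01] [10.8, 10.1, 29.3] tcp [ 0.45 -0.05  0.21] z [ 0.87  0.14 -0.47]
5 [0.048, -0.013, -0.014] [13.9, 12.5, 36.6] tcp [ 0.45 -0.07  0.21] z [ 0.89  0.08 -0.46]
6 [0.06, -0.015, -0.02] [17.1, 14.8, 43.9] tcp [ 0.45 -0.08  0.21] z [ 0.9   0.01 -0.45]
7 [0.073, -0.015, -0.026] [20.5, 17.1, 51.1] tcp [ 0.45 -0.09  0.21] z [ 0.9  -0.05 -0.44]
8 [0.086, -0.015, -0.033] [24.0, 19.2, 58.3] tcp [ 0.45 -0.11  0.21] z [ 0.89 -0.12 -0.43]
9 [0.099, -0.013, -0.041] [27.7, 21.3, 65.5] tcp [ 0.45 -0.12  0.21] z [ 0.88 -0.19 -0.43]
10 [0.113, -0.011, -0.049] [31.6, 23.2, 72.6] tcp [ 0.44 -0.14  0.21] z [ 0.87 -0.25 -0.43]
11 [0.126, -0.008, -0.059] [35.7, 25.0, 79.6] tcp [ 0.44 -0.15  0.21] z [ 0.85 -0.32 -0.43]
12 [0.139, -0.004, -0.069] [40.0, 26.7, 86.6] tcp [ 0.43 -0.17  0.21] z [ 0.82 -0.38 -0.43]
13 [0.151, 0.002, -0.08] [44.5, 28.2, 93.5] tcp [ 0.42 -0.19  0.21] z [ 0.78 -0.43 -0.44]
14 [0.163, 0.008, -0.091] [49.2, 29.6, 100.3] tcp [ 0.42 -0.2   0.21] z [ 0.75 -0.49 -0.45]
```

```bash
python3 steer.py '[[0.42,0.008,-0.003,-0.001,2.5,2.6,7.3],[0.42,0.016,-0.006,-0.004,5.2,5.1,14.7],[0.42,0.026,-0.009,-0.006,7.9,7.7,22],[0.42,0.037,-0.011,-0.01,10.8,10.1,29.3],[0.42,0.048,-0.013,-0.014,13.9,12.5,36.6],[0.42,0.06,-0.015,-0.02,17.1,14.8,43.9],[0.42,0.073,-0.015,-0.026,20.5,17.1,51.1],[0.42,0.086,-0.015,-0.033,24,19.2,58.3]]'; python3 - <<'E'
from ik import *
q=r.sense()['joints']; print(q.round(1))
p,R=bpick(15,1,0.03,.12); qa,c=ik(p,R,np.array([-52,5,-54,-145,-40,75.]))
path(qa,6)
E
```

```text
time_s: 18.15
tcp_pos: [0.4492, -0.1079, 0.2102]
ee_rot: [[-0.429, -0.122, 0.895], [-0.497, 0.859, -0.121], [-0.754, -0.497, -0.429]]
wrist_force: [-0.1, 0.1, 0.3]
gripper_width: 0.419
gripper_force: 0.0
[ -37.7   -5.5  -44.  -108.5  -28.4   68.1]
1 [0.008, -0.013, -0.001] [3.4, 1.8, 7.3] tcp [ 0.45 -0.12  0.21] z [ 0.89 -0.19 -0.43]
2 [0.017, -0.026, -0.003] [7.0, 3.4, 14.7] tcp [ 0.44 -0.14  0.21] z [ 0.87 -0.25 -0.43]
3 [0.026, -0.039, -0.005] [10.6, 4.9, 22.1] tcp [ 0.44 -0.15  0.21] z [ 0.85 -0.32 -0.43]
4 [0.037, -0.051, -0.009] [14.3, 6.2, 29.4] tcp [ 0.43 -0.17  0.21] z [ 0.82 -0.38 -0.43]
5 [0.048, -0.063, -0.013] [18.1, 7.3, 36.8] tcp [ 0.42 -0.19  0.21] z [ 0.78 -0.43 -0.44]
6 [0.06, -0.074, -0.019] [21.9, 8.2, 44.2] tcp [ 0.42 -0.2   0.21] z [ 0.75 -0.49 -0.45]
```

```bash
python3 steer.py '[[0.42,0.008,-0.013,-0.001,3.4,1.8,7.3],[0.42,0.017,-0.026,-0.003,7,3.4,14.7],[0.42,0.026,-0.039,-0.005,10.6,4.9,22.1],[0.42,0.037,-0.051,-0.009,14.3,6.2,29.4],[0.42,0.048,-0.063,-0.013,18.1,7.3,36.8],[0.42,0.06,-0.074,-0.019,21.9,8.2,44.2],[0.42,0.06,-0.074,-0.019,21.9,8.2,44.2]]'; python3 - <<'E'
from ik import *
q=r.sense()['joints']; print(q.round(1))
rel(*bpick(15,1,0.03,.12)); rel(*bpick(15,1,0.0,.06)); rel(*bpick(15,1))
for n in ("wrist","top"):
    c=cap(n); np.savez(n+"1.npz",**c); save(c,f"pics/{n}1.png")
E
```

```text
time_s: 18.85
tcp_pos: [0.4159, -0.1987, 0.2105]
ee_rot: [[-0.38, 0.543, 0.749], [0.245, 0.839, -0.485], [-0.892, -0.001, -0.452]]
wrist_force: [-0.6, -0.1, -0.3]
gripper_width: 0.419
gripper_force: 0.0
[ -50.    -7.3  -50.3 -133.8  -21.3   53.8]
shift [-0.0018 -0.0017  0.0004] rot [0.13 0.13 0.12] |d| 0.003 |w| 0.2
shift [ 0.0273 -0.0018  0.0681] rot [0.13 0.13 0.12] |d| 0.073 |w| 0.2
shift [ 0.0274 -0.002   0.1281] rot [0.13 0.13 0.12] |d| 0.131 |w| 0.2
```

View pics/wrist1.png

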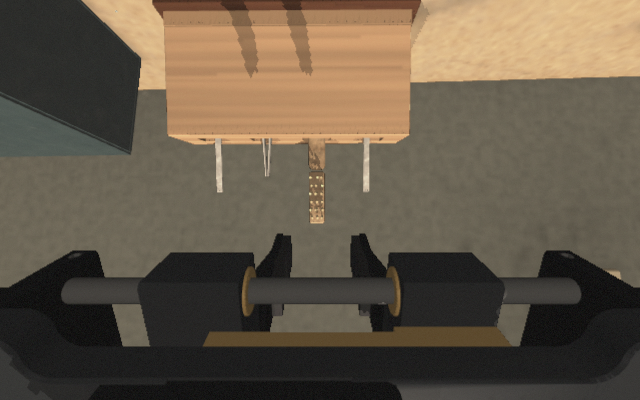

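The wrist view shows the brush, bristles towards us, at columns 309–324. The bristles run from row 223 to 170 and the bare stick from 170 down to the block's edge at 143. The brush is centred between the fingers (283 and 358), with tweezers at column 267 and files at 219 and 366. I'll check it with depth.

```bash
python3 - <<'E'
from ik import *
c=dict(np.load("wrist1.npz")); M=pts(c)
for rws in ((148,156),(158,166),(180,190),(205,215)):
    q=M[rws[0]:rws[1],312:322].reshape(-1,3); m=np.median(q,0)
    # edges: columns where depth near brush
    row=(rws[0]+rws[1])//2; k=[u for u in range(295,340) if abs(M[row,u]-m).max()<.02]
    e=(M[row,k[0]]+M[row,k[-1]])/2
    t=(m[2]-Gb[2])/bx[2]; a=Gb+t*bx
    print(rws,m.round(4),"rel to believed axis: kx",((m-a)@kx).round(4),"ky",((e-a)@ky).round(4),"width",np.linalg.norm(M[row,k[0]]-M[row,k[-1]]).round(4))
for u,v in ((317,141),(250,138),(380,137)): print("front edge",M[v,u].round(4))
E
```

```text
(148, 156) [ 0.4808 -0.2462  0.1204] rel to believed axis: kx -0.0052 ky -0.0033 width 0.0154
(158, 166) [ 0.4828 -0.2478  0.1293] rel to believed axis: kx -0.0045 ky -0.0032 width 0.0153
(180, 190) [ 0.4867 -0.2498  0.1511] rel to believed axis: kx -0.0048 ky -0.0028 width 0.0144
(205, 215) [ 0.4921 -0.2533  0.1743] rel to believed axis: kx -0.0033 ky -0.0025 width 0.02
front edge [ 0.4777 -0.2436  0.1114]
front edge [ 0.4411 -0.2938  0.1099]
front edge [ 0.4978 -0.1894  0.1124]
```

```bash
sed -i 's/^\(kx=.*\)$/\1/; s/+.004\*bx; gm=.032/-.003*ky; gm=.028/; s/gx=.015/gx=.013/' h.py; python3 - <<'E'
from ik import *
rel(*bpick(15,1,0,.06)); rel(*bpick(15,1))
E
```

```text
shift [ 0.0322 -0.006   0.069 ] rot [0.32 0.24 0.38] |d| 0.076 |w| 0.6
shift [ 0.0325 -0.0064  0.129 ] rot [0.32 0.24 0.38] |d| 0.133 |w| 0.6
```

```bash
python3 steer.py '[[0.42,0.016,-0.003,0.025,0.1,0.1,0.2],[0.42,0.032,-0.0055,0.05,0.2,0.2,0.3],[0.42,0.0325,-0.006,0.069,0.3,0.2,0.4],[0.42,0.0325,-0.006,0.085,0.3,0.2,0.4],[0.42,0.0325,-0.006,0.1,0.3,0.2,0.4],[0.42,0.0325,-0.006,0.1,0.3,0.2,0.4],[0.42,0.0325,-0.006,0.1,0.3,0.2,0.4]]'; python3 - <<'E'
from ik import *
rel(*bpick(15,1))
E
```

```text
time_s: 19.65
tcp_pos: [0.4774, -0.2421, 0.1378]
ee_rot: [[-0.379, 0.544, 0.749], [0.247, 0.839, -0.484], [-0.892, 0.002, -0.453]]
wrist_force: [-0.2, 0.8, -0.2]
gripper_width: 0.42
gripper_force: 0.0
shift [ 0.0005 -0.002   0.0292] rot [ 0.18  0.08 -0.02] |d| 0.029 |w| 0.2
```

Now in and close.

```bash
python3 steer.py '[[0.42,0.0,-0.002,0.012,0,0,0],[0.42,0.0,-0.002,0.022,0,0,0],[0.42,0.0,-0.002,0.029,0,0,0],[0.42,0,-0.002,0.029,0,0,0],[0.42,0,-0.002,0.029,0,0,0]]'; python3 steer.py '[[0.3,0,0,0,0,0,0],[0.2,0,0,0,0,0,0],[0,0,0,0,0,0,0],[0,0,0,0,0,0,0],[0,0,0,0,0,0,0],[0,0,0,0,0,0,0]]'; python3 - <<'E'
from ik import *
rel(*bpick(15,1)); s=r.sense(); print("up dir",s["ee_rot"].T@bx, s["joints"].round(1))
E
```

```text
time_s: 20.15
tcp_pos: [0.4982, -0.2583, 0.1252]
ee_rot: [[-0.378, 0.545, 0.749], [0.248, 0.839, -0.485], [-0.892, 0.002, -0.452]]
wrist_force: [0.5, 0.4, -0.3]
gripper_width: 0.418
gripper_force: 0.0
time_s: 20.75
tcp_pos: [0.4981, -0.2586, 0.1256]
ee_rot: [[-0.377, 0.545, 0.749], [0.247, 0.838, -0.486], [-0.893, 0.002, -0.451]]
wrist_force: [-1.4, -0.4, 0.9]
gripper_width: 0.18
gripper_force: 30.0
shift [0.0015 0.0006 0.0002] rot [ 0.08  0.19 -0.07] |d| 0.002 |w| 0.2
up dir [-0.96677637  0.00154717 -0.25561895] [ -52.6   21.1  -54.1 -156.8  -49.4   83.4]
```

```bash
python3 steer.py '[[0,-0.01,0,-0.0026,0,0,0],[0,-0.029,0,-0.0077,0,0,0],[0,-0.048,0,-0.0127,0,0,0],[0,-0.068,0,-0.018,0,0,0],[0,-0.087,0,-0.023,0,0,0],[0,-0.106,0,-0.028,0,0,0],[0,-0.113,0,-0.03,0,0,0],[0,-0.113,0,-0.03,0,0,0]]'; python3 - <<'E'
from ik import *
s=r.sense(); print(s["joints"].round(1)); rel(*bpick(15,1,.117))
p,R=blay(15,1,-1,.12); qd,c=ik(p,R,np.array([10,9,-28,-15,-43,144.])); print(qd.round(1))
m=s["joints"].copy(); m=m+.35*(qd-m); m[1]-=6; m[2]+=3; print(wr(m)); path(m,6)
w=np.load("top0.npz")
c=cap("top"); M=pts(c); b=(M[...,0]>.42)&(M[...,0]<.62)&(M[...,1]>-.38)&(M[...,1]<-.15); 
E
```

```text
time_s: 21.55
tcp_pos: [0.5193, -0.272, 0.2424]
ee_rot: [[-0.375, 0.544, 0.751], [0.244, 0.839, -0.486], [-0.894, 0.0, -0.447]]
wrist_force: [0.3, -0.1, -0.6]
gripper_width: 0.183
gripper_force: 30.0
[ -44.3    2.7  -34.8 -135.4  -14.5   51.4]
shift [0.0039 0.0003 0.0006] rot [0.13 0.44 0.04] |d| 0.004 |w| 0.5
[ 10.9   8.9 -27.9 -15.2 -43.2 144. ]
[ 0.32 -0.15  0.53  0.26 -0.11  0.39]
1 [-0.001, 0.032, -0.009] [-5.1, -2.0, -13.9] tcp [ 0.53 -0.24  0.25] z [ 0.81 -0.41 -0.42]
2 [-0.0, 0.062, -0.02] [-10.0, -4.7, -27.6] tcp [ 0.54 -0.21  0.25] z [ 0.85 -0.33 -0.41]
3 [0.002, 0.089, -0.032] [-14.7, -8.0, -41.3] tcp [ 0.54 -0.18  0.26] z [ 0.89 -0.24 -0.4 ]
4 [0.005, 0.115, -0.045] [-19.1, -11.9, -54.9] tcp [ 0.54 -0.15  0.26] z [ 0.91 -0.15 -0.39]
5 [0.009, 0.137, -0.059] [-23.3, -16.4, -68.3] tcp [ 0.54 -0.13  0.26] z [ 0.92 -0.06 -0.4 ]
6 [0.013, 0.157, -0.074] [-27.1, -21.5, -81.5] tcp [ 0.54 -0.1   0.26] z [ 0.91  0.03 -0.41]
```

```bash
python3 steer.py '[[0,0,0.018,-0.005,-2.8,-1.1,-7.7],[0,0,0.036,-0.01,-5.7,-2.4,-15.4],[0,0,0.052,-0.017,-8.5,-3.9,-23],[0,0.001,0.068,-0.023,-11.2,-5.5,-30.7],[0,0.002,0.084,-0.03,-13.8,-7.3,-38.5],[0,0.003,0.098,-0.037,-16.3,-9.4,-46],[0,0.005,0.112,-0.044,-18.7,-11.5,-53.6],[0,0.007,0.126,-0.052,-21,-14,-61]]'; python3 - <<'E'
from ik import *
s=r.sense(); print(s["joints"].round(1))
p,R=blay(15,1,-1,.12); qd,c=ik(p,R,np.array([10,9,-28,-15,-43,144.]))
path(qd,16)
E
```

```text
time_s: 22.4
tcp_pos: [0.5445, -0.1382, 0.2548]
ee_rot: [[-0.338, -0.234, 0.911], [-0.74, 0.664, -0.104], [-0.581, -0.71, -0.398]]
wrist_force: [0.4, 0.0, -0.7]
gripper_width: 0.179
gripper_force: 30.0
[ -29.6   -0.   -30.7 -103.9  -21.7   75.3]
1 [-0.007, 0.024, 0.0] [-4.0, -2.6, -10.3] tcp [ 0.54 -0.12  0.25] z [ 0.9  -0.03 -0.43]
2 [-0.013, 0.048, -0.001] [-7.8, -5.6, -20.6] tcp [ 0.54 -0.1   0.23] z [ 0.89  0.05 -0.46]
3 [-0.018, 0.07, -0.003] [-11.4, -8.9, -31.0] tcp [ 0.53 -0.08  0.22] z [ 0.86  0.12 -0.49]
4 [-0.02, 0.092, -0.006] [-14.8, -12.6, -41.2] tcp [ 0.52 -0.06  0.21] z [ 0.83  0.19 -0.53]
5 [-0.022, 0.112, -0.01] [-17.9, -16.7, -51.5] tcp [ 0.52 -0.05  0.2 ] z [ 0.78  0.24 -0.57]
6 [-0.021, 0.13, -0.014] [-20.8, -21.0, -61.7] tcp [ 0.51 -0.04  0.18] z [ 0.73  0.3  -0.61]
7 [-0.02, 0.146, -0.019] [-23.5, -25.8, -71.8] tcp [ 0.5  -0.03  0.17] z [ 0.68  0.34 -0.65]
8 [-0.018, 0.16, -0.024] [-25.9, -30.8, -81.9] tcp [ 0.49 -0.02  0.16] z [ 0.62  0.37 -0.7 ]
9 [-0.015, 0.171, -0.028] [-28.0, -36.2, -91.9] tcp [ 0.48 -0.01  0.16] z [ 0.55  0.39 -0.74]
10 [-0.011, 0.181, -0.032] [-29.9, -41.9, -101.7] tcp [ 0.48 -0.01  0.15] z [ 0.49  0.4  -0.78]
11 [-0.008, 0.188, -0.036] [-31.6, -48.0, -111.5] tcp [ 0.47 -0.01  0.14] z [ 0.42  0.39 -0.82]
12 [-0.004, 0.193, -0.038] [-32.9, -54.4, -121.1] tcp [ 0.47 -0.01  0.14] z [ 0.36  0.38 -0.85]
13 [-0.001, 0.195, -0.039] [-34.0, -61.2, -130.5] tcp [ 0.46 -0.01  0.14] z [ 0.3   0.35 -0.89]
14 [0.0, 0.196, -0.039] [-34.8, -68.4, -139.8] tcp [ 0.46 -0.01  0.13] z [ 0.24  0.31 -0.92]
15 [0.001, 0.194, -0.038] [-35.3, -76.0, -148.8] tcp [ 0.47 -0.01  0.13] z [ 0.19  0.27 -0.94]
16 [-0.001, 0.191, -0.035] [34.8, 82.1, 154.1] tcp [ 0.47 -0.01  0.14] z [ 0.15  0.21 -0.97]
```

```bash
cat >> ik.py <<'E'
def ends(p,R,beta=15):
    b=np.radians(beta); x=-R[:,0]*np.cos(b)-R[:,2]*np.sin(b); g=p-.015*R[:,2]; return g+x*(.086-gm),g-x*(.086+gm)
E
python3 - <<'E'
from ik import *
s=r.sense(); q=s["joints"]
p,R=blay(15,1,-1,.24); qd,c=ik(p,R,np.array([10,2,-20,-15,-55,140.])); print(qd.round(1),c)
path(qd,18)
for i in range(0,19,2):
    p,R=fk(q+(qd-q)*i/18,PP,S); a,b=ends(p,R); print(i,a.round(2),b.round(2))
E
```

```text
[ 11.2   1.6 -18.2 -11.9 -59.8 138.7] 5.620904400322987e-11
1 [-0.016, 0.015, -0.0] [-3.1, -3.5, -9.4] tcp [ 0.55 -0.12  0.26] z [ 0.91 -0.02 -0.41]
2 [-0.03, 0.031, -0.002] [-6.0, -7.3, -18.7] tcp [ 0.55 -0.1   0.25] z [ 0.91  0.06 -0.42]
3 [-0.043, 0.047, -0.005] [-8.8, -11.2, -28.0] tcp [ 0.54 -0.08  0.25] z [ 0.89  0.14 -0.44]
4 [-0.054, 0.062, -0.009] [-11.4, -15.2, -37.2] tcp [ 0.54 -0.06  0.25] z [ 0.86  0.21 -0.46]
5 [-0.063, 0.077, -0.015] [-13.9, -19.4, -46.4] tcp [ 0.53 -0.04  0.25] z [ 0.83  0.28 -0.49]
6 [-0.07, 0.091, -0.021] [-16.1, -23.7, -55.5] tcp [ 0.53 -0.03  0.24] z [ 0.78  0.34 -0.52]
7 [-0.074, 0.104, -0.027] [-18.3, -28.2, -64.6] tcp [ 0.52 -0.01  0.24] z [ 0.73  0.39 -0.56]
8 [-0.078, 0.115, -0.034] [-20.3, -32.8, -73.6] tcp [ 0.51 -0.    0.23] z [ 0.68  0.43 -0.6 ]
9 [-0.079, 0.125, -0.041] [-22.1, -37.5, -82.5] tcp [0.5  0.01 0.23] z [ 0.62  0.46 -0.64]
10 [-0.079, 0.133, -0.048] [-23.9, -42.4, -91.3] tcp [0.5  0.01 0.23] z [ 0.56  0.48 -0.68]
11 [-0.078, 0.138, -0.055] [-25.5, -47.3, -100.0] tcp [0.49 0.01 0.23] z [ 0.49  0.48 -0.72]
12 [-0.076, 0.141, -0.
[... 330 characters left out ...]
 0.26  0.39 -0.88]
16 [-0.069, 0.127, -0.079] [-32.6, -73.2, -141.8] tcp [0.47 0.   0.24] z [ 0.22  0.34 -0.92]
17 [-0.069, 0.117, -0.081] [-34.0, -78.6, -149.7] tcp [ 0.47 -0.    0.25] z [ 0.18  0.28 -0.94]
18 [-0.07, 0.106, -0.083] [34.8, 82.1, 154.1] tcp [ 0.47 -0.01  0.26] z [ 0.15  0.21 -0.97]
0 [ 0.54 -0.1   0.3 ] [ 0.52 -0.22  0.19]
2 [ 0.53 -0.05  0.29] [ 0.55 -0.2   0.21]
4 [ 0.51 -0.01  0.27] [ 0.57 -0.16  0.22]
6 [0.48 0.01 0.25] [ 0.59 -0.12  0.24]
8 [0.46 0.02 0.24] [ 0.6  -0.08  0.25]
10 [0.43 0.02 0.23] [ 0.6  -0.03  0.26]
12 [0.42 0.01 0.23] [0.59 0.01 0.26]
14 [ 0.41 -0.01  0.23] [0.57 0.04 0.27]
16 [ 0.42 -0.04  0.25] [0.55 0.07 0.27]
18 [ 0.43 -0.06  0.27] [0.53 0.08 0.27]
```

Clear throughout. I'll go in three commands.

```bash
python3 steer.py '[[0,-0.012,0.012,0,-2.3,-2.6,-7],[0,-0.023,0.023,-0.001,-4.5,-5.4,-14],[0,-0.034,0.035,-0.003,-6.6,-8.2,-21],[0,-0.043,0.047,-0.005,-8.8,-11.2,-28],[0,-0.051,0.058,-0.008,-10.7,-14.2,-35],[0,-0.058,0.069,-0.012,-12.6,-17.3,-41.8],[0,-0.065,0.08,-0.016,-14.4,-20.5,-48.7],[0,-0.07,0.091,-0.021,-16.1,-23.7,-55.5]]'; python3 - <<'E'
from ik import *
p,R=blay(15,1,-1,.24); qd,c=ik(p,R,np.array([10,2,-20,-15,-55,140.]))
path(qd,15)
E
```

```text
time_s: 23.2
tcp_pos: [0.5278, -0.0239, 0.2392]
ee_rot: [[0.423, -0.454, 0.785], [-0.905, -0.258, 0.338], [0.049, -0.853, -0.52]]
wrist_force: [0.1, 0.7, -0.7]
gripper_width: 0.183
gripper_force: 30.0
1 [-0.012, 0.002, 0.0] [-1.6, -3.3, -7.4] tcp [ 0.52 -0.01  0.24] z [ 0.75  0.38 -0.55]
2 [-0.023, 0.005, 0.0] [-3.1, -6.6, -14.8] tcp [ 0.52 -0.    0.24] z [ 0.7   0.41 -0.58]
3 [-0.032, 0.009, -0.001] [-4.5, -10.0, -22.2] tcp [0.51 0.   0.24] z [ 0.66  0.44 -0.61]
4 [-0.041, 0.012, -0.003] [-5.8, -13.3, -29.5] tcp [0.5  0.01 0.23] z [ 0.61  0.46 -0.64]
5 [-0.047, 0.016, -0.006] [-7.0, -16.7, -36.8] tcp [0.5  0.01 0.23] z [ 0.56  0.48 -0.68]
6 [-0.053, 0.019, -0.009] [-8.2, -20.1, -44.1] tcp [0.49 0.02 0.23] z [ 0.51  0.48 -0.71]
7 [-0.057, 0.022, -0.013] [-9.3, -23.5, -51.3] tcp [0.49 0.02 0.23] z [ 0.46  0.48 -0.75]
8 [-0.059, 0.025, -0.017] [-10.4, -27.0, -58.5] tcp [0.48 0.02 0.23] z [ 0.41  0.47 -0.78]
9 [-0.06, 0.027, -0.021] [-11.4, -30.4, -65.6] tcp [0.48 0.02 0.23] z [ 0.36  0.45 -0.81]
10 [-0.059, 0.027, -0.026] [-12.4, -33.9, -72.6] tcp [0.47 0.01 0.23] z [ 0.32  0.43 -0.85]
11 [-0.057, 0.027, -0.031] [-13.4, -37.4, -79.6] tcp [0.47 0.01 0.23] z [ 0.27  0.4  -0.88]
12 [-0.054, 0.026, -0.035] [-14.4, -40.9, -86.6] tcp [0.47 0.01 0.24] z [ 0.24  0.36 -0.9 ]
13 [-0.049, 0.023, -0.04] [-15.5, -44.4, -93.4] tcp [0.47 0.   0.24] z [ 0.2   0.32 -0.93]
14 [-0.044, 0.019, -0.045] [-16.5, -48.0, -100.2] tcp [ 0.47 -0.    0.25] z [ 0.17  0.27 -0.95]
15 [-0.038, 0.012, -0.05] [-17.7, -51.6, -106.8] tcp [ 0.47 -0.01  0.26] z [ 0.15  0.21 -0.97]
```

```bash
python3 steer.py '[[0,-0.012,0.002,0,-1.6,-3.3,-7.4],[0,-0.023,0.005,0,-3.1,-6.6,-14.8],[0,-0.032,0.009,-0.001,-4.5,-10,-22.2],[0,-0.041,0.012,-0.003,-5.8,-13.3,-29.5],[0,-0.047,0.016,-0.006,-7,-16.7,-36.8],[0,-0.053,0.019,-0.009,-8.2,-20.1,-44.1],[0,-0.057,0.022,-0.013,-9.3,-23.5,-51.3],[0,-0.059,0.025,-0.017,-10.4,-27,-58.5]]'; python3 - <<'E'
from ik import *
p,R=blay(15,1,-1,.24); qd,c=ik(p,R,np.array([10,2,-20,-15,-55,140.]))
path(qd,7)
E
```

```text
time_s: 24.0
tcp_pos: [0.4777, 0.0169, 0.2237]
ee_rot: [[0.896, 0.181, 0.406], [-0.036, -0.881, 0.471], [0.444, -0.437, -0.783]]
wrist_force: [-0.4, 0.9, 0.7]
gripper_width: 0.179
gripper_force: 30.0
1 [-0.003, 0.0, -0.003] [-1.0, -3.3, -7.2] tcp [0.47 0.02 0.23] z [ 0.36  0.45 -0.82]
2 [-0.006, 0.001, -0.007] [-2.0, -6.6, -14.3] tcp [0.47 0.01 0.23] z [ 0.31  0.43 -0.85]
3 [-0.006, 0.002, -0.012] [-2.9, -9.9, -21.4] tcp [0.47 0.01 0.23] z [ 0.27  0.4  -0.88]
4 [-0.006, 0.004, -0.018] [-3.9, -13.2, -28.4] tcp [0.47 0.01 0.24] z [ 0.23  0.36 -0.9 ]
5 [-0.004, 0.006, -0.025] [-4.8, -16.6, -35.3] tcp [0.47 0.   0.24] z [ 0.2   0.32 -0.93]
6 [0.0, 0.008, -0.033] [-5.8, -20.0, -42.2] tcp [ 0.47 -0.    0.25] z [ 0.17  0.27 -0.95]
7 [0.005, 0.01, -0.041] [-6.8, -23.4, -48.9] tcp [ 0.47 -0.01  0.26] z [ 0.15  0.21 -0.97]
```

```bash
python3 steer.py '[[0,-0.003,0,-0.003,-1,-3.3,-7.2],[0,-0.006,0.001,-0.007,-2,-6.6,-14.3],[0,-0.006,0.002,-0.012,-2.9,-9.9,-21.4],[0,-0.006,0.004,-0.018,-3.9,-13.2,-28.4],[0,-0.004,0.006,-0.025,-4.8,-16.6,-35.3],[0,0,0.008,-0.033,-5.8,-20,-42.2],[0,0.005,0.01,-0.041,-6.8,-23.4,-48.9],[0,0.005,0.01,-0.041,-6.8,-23.4,-48.9]]'; python3 - <<'E'
from ik import *
rel(*blay(15,1,-1,.06))
c=cap("top"); np.savez("top2.npz",**c); im=c["pixels"][140:260,270:430,::-1]; cv2.imwrite("pics/lay.png",cv2.resize(im,None,fx=4.5,fy=4.5,interpolation=2))
M=pts(c); q=M[(M[...,2]>.24)&(M[...,2]<.30)&(M[...,0]>.40)&(M[...,0]<.57)&(abs(M[...,1])<.11)]; print(len(q))
E
```

```text
time_s: 24.8
tcp_pos: [0.4685, -0.0113, 0.2547]
ee_rot: [[0.559, 0.815, 0.152], [0.787, -0.579, 0.212], [0.26, 0.001, -0.966]]
wrist_force: [0.3, -0.4, -1.0]
gripper_width: 0.182
gripper_force: 30.0
shift [-0.0451 -0.0008  0.1719] rot [ 0.11 -0.09 -0.2 ] |d| 0.178 |w| 0.3
0
```

View pics/lay.png

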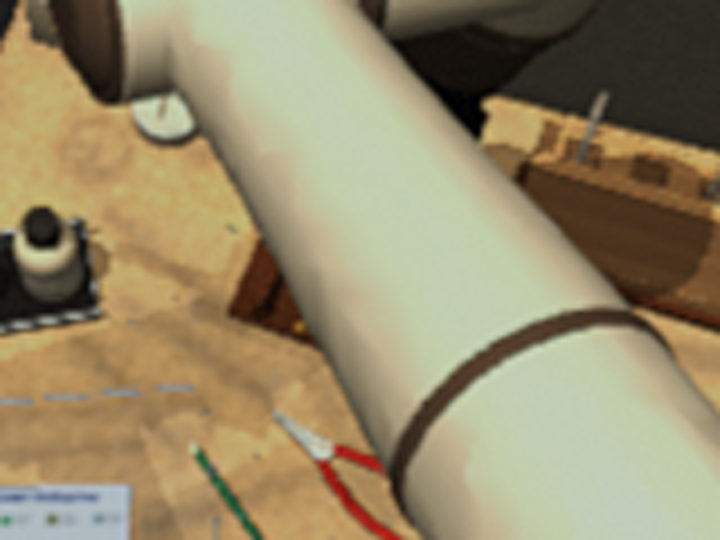

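The arm hides the brush from the top camera here; the rest's corner shows at (250,300). I'll lower to 60 mm above and measure with the wrist and scene depth.

```bash
python3 steer.py '[[0,-0.011,0,0.043,0,0,0],[0,-0.022,0,0.086,0,0,0],[0,-0.033,0,0.129,0,0,0],[0,-0.042,-0.0008,0.16,0,0,0],[0,-0.045,-0.0008,0.172,0,0,0],[0,-0.045,-0.0008,0.172,0,0,0],[0,-0.045,-0.0008,0.172,0,0,0]]'; python3 - <<'E'
from ik import *
rel(*blay(15,1,-1,.06)); rel(*blay(15,1,-1,0))
W=cap("wrist"); Sc=cap("scene")
for n,c in (("wrist",W),("scene",Sc)):
    M=pts(c); D=M-rc; t=D@ra; s=D@rp; z=M[...,2]
    for lo in range(-110,110,20):
        m=(t>lo/1e3)&(t<lo/1e3+.02)&(abs(s)<.016)&(z>.07)&(z<.125)
        if m.sum()>4: print(n,lo,m.sum(),"z",np.percentile(z[m],[10,50,90]).round(4),"s",np.percentile(s[m],[2,50,98]).round(4),c["pixels"][m].mean(0).round())
w=W["pixels"][...,::-1]; a=Sc["pixels"][170:250,290:410,::-1]
cv2.imwrite("pics/lay2.png",np.hstack([w[:400,160:480],cv2.resize(a,(480,400),interpolation=2)[:, :]]))
E
```

```text
time_s: 25.55
tcp_pos: [0.471, -0.0103, 0.0792]
ee_rot: [[0.56, 0.813, 0.157], [0.785, -0.582, 0.212], [0.264, 0.005, -0.965]]
wrist_force: [-0.0, 0.7, -0.2]
gripper_width: 0.178
gripper_force: 30.0
shift [-0.0015 -0.002   0.0019] rot [ 0.36 -0.3  -0.31] |d| 0.003 |w| 0.6
shift [-0.0174 -0.0023  0.0597] rot [ 0.36 -0.3  -0.31] |d| 0.062 |w| 0.6
wrist -70 50 z [0.0957 0.097  0.0979] s [-0.0095 -0.0037  0.0049] [66. 53. 38.]
wrist -50 725 z [0.0969 0.099  0.1106] s [-0.0096 -0.0021  0.0054] [68. 57. 42.]
wrist -30 723 z [0.0955 0.099  0.1245] s [-0.0144 -0.0023  0.0092] [46. 38. 30.]
wrist -10 2071 z [0.0935 0.0999 0.117 ] s [-0.0155 -0.0003  0.0141] [43. 36. 28.]
wrist 10 1021 z [0.0999 0.1009 0.1019] s [-0.0108 -0.0031  0.0046] [91. 71. 52.]
wrist 30 1106 z [0.1013 0.1023 0.1033] s [-0.0108 -0.0032  0.0043] [135. 110.  78.]
wrist 50 1149 z [0.1025 0.1037 0.1047] s [-0.0108 -0.0033  0.0047] [149. 124.  89.]
wrist 70 1225 z [0.1039 0.105  0.1061] s [-0.0114 -0.0035  0.0044] [146. 114.  81.]
wrist 90 720 z [0.1051 0.1061 0.1069] s [-0.0114 -0.0036  0.0042] [149. 125.  89.]
scene -10 27 z [0.0958 0.1018 0.1029] s [-0.0103  0.0015  0.0077] [118.  94.  65.]
scene 10 42 z [0.0967 0.1027 0.1044] s [-0.0092  0.0031  0.0087] [144. 114.  78.]
scene 30 42 z [0.0973 0.1046 0.1059] s [-0.0081  0.0028  0.0071] [188. 151. 102.]
scene 50 42 z [0.0992 0.1054 0.1073] s [-0.008   0.0028  0.0073] [209. 172. 117.]
scene 70 43 z [0.1014 0.1066 0.1087] s [-0.0086  0.0013  0.0079] [205. 162. 110.]
scene 90 28 z [0.1001 0.1075 0.1097] s [-0.0073  0.0022  0.0067] [207. 168. 114.]
```

View pics/lay2.png

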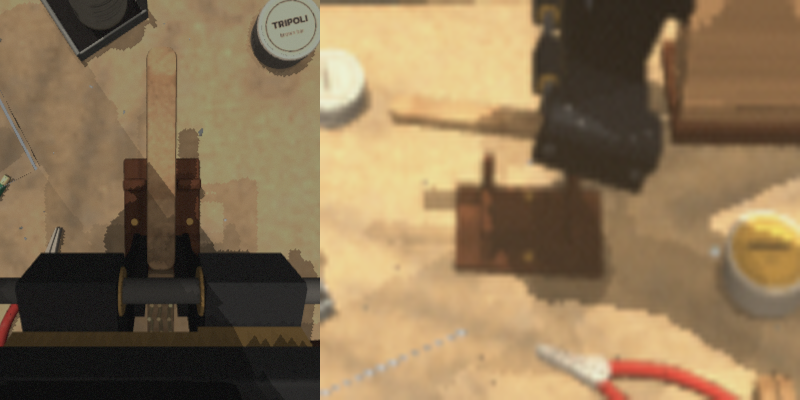

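The left half (wrist view) shows the stick at columns 147–176, over the middle of the rest (123–200). The bristles are at (160,320), facing the camera, so up. The right half (scene view) shows the tail at (395,117) a little high, so I'll pitch it by −3.7°. First the rest's centre line, from the same wrist image.

```bash
python3 - <<'E'
from ik import *
c=cap("wrist"); M=pts(c); D=M-rc; t=D@ra; s=D@rp; z=M[...,2]
for a,b,z0,z1 in ((.027,.037,.03,.045),(.04,.055,.003,.014)):
    m=(t>a)&(t<b)&(z>z0)&(z<z1)&(abs(s)<.05); print(m.sum(),np.percentile(s[m],[1,50,99]).round(4),np.median(z[m]).round(4), np.histogram(s[m],bins=np.arange(-.04,.041,.004))[0])
m=(abs(s)<.02)&(z>.09)&(z<.115)&(t>.015)&(t<.1); f=np.polyfit(t[m],s[m],1); print("brush yaw",f)
E
```

```text
518 [-0.0329 -0.0164  0.0253] 0.038 [ 0 20 61 59 60 68  0  0  0  0  0  0 54 55 63 57 21  0  0  0]
807 [-0.0363  0.0088  0.029 ] 0.0082 [17 71 88 78 78 68  0  0  0  0  0  0 68 85 68 85 80 21  0  0]
brush yaw [-0.00682201 -0.00302551]
```

```bash
python3 steer.py '[[0,-0.003,-0.001,0.012,0,-2,0],[0,-0.007,-0.002,0.026,0,-3.7,0],[0,-0.011,-0.002,0.041,0,-3.7,0],[0,-0.0125,-0.002,0.046,0,-3.7,0],[0,-0.0125,-0.002,0.046,0,-3.7,0],[0,-0.0125,-0.002,0.046,0,-3.7,0]]'; python3 - <<'E'
from ik import *
c=cap("wrist"); M=pts(c); D=M-rc; t=D@ra; s=D@rp; z=M[...,2]
m=(abs(s)<.02)&(z>.045)&(z<.065)&(t>.015)&(t<.1); print("brush z",np.polyfit(t[m],z[m],1),"s",np.polyfit(t[m],s[m],1),np.percentile(s[m],[2,98]), t[m].max())
E
```

```text
time_s: 26.3
tcp_pos: [0.4695, -0.0091, 0.0316]
ee_rot: [[0.568, 0.814, 0.121], [0.798, -0.581, 0.161], [0.201, 0.005, -0.98]]
wrist_force: [0.3, -0.2, -0.2]
gripper_width: 0.181
gripper_force: 30.0
brush z [0.00441267 0.05130741] s [-0.00713082 -0.00082069] [-0.00884712  0.00643613] 0.09998149489621513
```

```bash
python3 steer.py '[[0,0,0.0022,0,0,0,0],[0,-0.0008,0.0022,0.004,0,0,0],[0,-0.0016,0.0022,0.008,0,0,0],[0,-0.0024,0.0022,0.0115,0,0,0],[0,-0.0027,0.0022,0.013,0,0,0],[0,-0.0027,0.0022,0.013,0,0,0]]'; python3 - <<'E'
from ik import *
c=cap("wrist"); M=pts(c); D=M-rc; t=D@ra; s=D@rp; z=M[...,2]
m=(abs(s+.0037)<.011)&(z>.03)&(z<.065)&(t>.015)&(t<.1); print("brush z",np.polyfit(t[m],z[m],1),"s",np.polyfit(t[m],s[m],1),np.percentile(s[m],[2,98]), t[m].max())
E
```

```text
time_s: 26.95
tcp_pos: [0.4703, -0.0105, 0.017]
ee_rot: [[0.569, 0.814, 0.118], [0.798, -0.581, 0.16], [0.199, 0.003, -0.98]]
wrist_force: [-0.2, -0.8, 0.4]
gripper_width: 0.18
gripper_force: 30.0
brush z [0.00160424 0.03663899] s [-0.00733933 -0.00233647] [-0.01036464  0.00492342] 0.09999526106759621
```

```bash
python3 steer.py '[[0.25,0,0,0,0,0,0],[0.35,0,0,0,0,0,0],[0.4,0,0,0,0,0,0],[0.4,0,0,0,0,0,0]]'; python3 steer.py '[[0.4,0,0,-0.015,0,0,0],[0.4,0,0,-0.04,0,0,0],[0.4,0,0,-0.075,0,0,0],[0.4,0,0,-0.12,0,0,0],[0.4,0,0,-0.165,0,0,0],[0.4,0,0,-0.19,0,0,0],[0.4,0,0,-0.19,0,0,0]]'; python3 - <<'E'
from ik import *
for n in ("wrist","scene"):
    c=cap(n); M=pts(c); D=M-rc; t=D@ra; s=D@rp; z=M[...,2]
    m=(abs(s+.0037)<.011)&(z>.033)&(z<.055)&(t>-.1)&(t<.12); print(n,"brush z",np.polyfit(t[m],z[m],1),"s",np.polyfit(t[m],s[m],1),np.percentile(s[m],[2,98]), t[m].min(),t[m].max())
    if n=="wrist": m=(abs(abs(t)-.032)<.005)&(z>.03)&(z<.045)&(abs(s)<.05); print(np.percentile(s[m],[1,99]))
    cv2.imwrite("pics/fin_%s.png"%n,c["pixels"][...,::-1])
a=cv2.imread("pics/fin_wrist.png"); b=cv2.imread("pics/fin_scene.png")[130:290,180:460]
cv2.imwrite("pics/fin.png",np.hstack([a[:,180:460],cv2.resize(b,(520,297),interpolation=2)[:297] if 0 else cv2.copyMakeBorder(cv2.resize(b,(520,297),interpolation=2),0,103,0,0,0)]))
E
```

```text
time_s: 27.4
tcp_pos: [0.4706, -0.0104, 0.0175]
ee_rot: [[0.569, 0.814, 0.12], [0.798, -0.581, 0.161], [0.2, 0.004, -0.98]]
wrist_force: [-0.1, 0.6, -0.0]
gripper_width: 0.379
gripper_force: 0.0
time_s: 28.1
tcp_pos: [0.4498, -0.0412, 0.208]
ee_rot: [[0.567, 0.814, 0.129], [0.798, -0.581, 0.161], [0.206, 0.011, -0.978]]
wrist_force: [1.3, -0.2, -0.0]
gripper_width: 0.401
gripper_force: 0.0
wrist brush z [-0.01716476  0.03715419] s [-0.01016624 -0.00218204] [-0.00986711  0.00503964] -0.06646997412671925 0.10494242641330763
[-0.03349595  0.02573245]
scene brush z [-0.02615454  0.03871643] s [-0.00801773  0.00035822] [-0.00792037  0.00702106] -0.06608024046695256 0.102049969008468
```

View pics/fin.png

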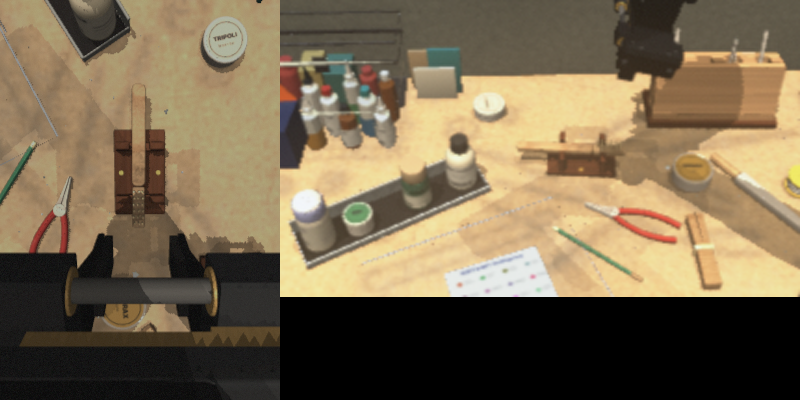

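The final picture shows the brush lying in both notches at (138,150), bristles up at (138,205). The jar stands in the tray at (415,185), with its neighbours in place. By measurement the brush's upper face is at 37 mm, its middle is about 19 mm lengthwise and 2 mm sideways of the rest's centre, and it is level and free of the gripper.

```bash
python3 -c "
from station import r
print(r.finish_job())"
```

```text
the job is handed in; nothing more can be done
None
```

I stood the jar upright in the tray gap, laid the brush bristles-up in both notches of the rest, and handed the job in at about 28 s; no verdict came back, and one wrist joint reading (-177.48°) slightly passed its -177.46° limit on the way.

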